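# Load a return spring to its reference mark

### The job

Check the return spring at the bench spring tester: lift it out of its rack, lay it down on the bench and let go, then take it by its long square block and lower it gently, without dropping it, into the tester's trough, block end next to the anvil, and let go. Then push the carriage to compress the spring until its pointer lines up with the reference mark, never squeezing it well past the mark, and leave it standing there. Do not shift the brass reference clip or the solder spool, tape roll and flux can.

Things in the scene. Friction and masses are not known exactly. Their poses are not given: they have to be found in the camera images.
- spring_center (a point): Centre of the loose return-spring unit, half-way up and along. Unit 155 mm long free, about 0.22 kg; x runs along it. From its +x end: aluminium square block 50 long, 34 x 34; bare dark steel coils 80 long, 31 mm across; steel square cap 25 long, 34 x 34, that slides in towards the block. It lies on its square ends without rolling: centre 17 mm above what it lies on.
- spring_block (a point): Centre of the unit's 50 x 34 x 34 mm aluminium block, 52.5 mm along +x from spring_center; same axes. In the tester only this block can be reached by fingers. In the rack it is hidden between walls.
- spring_coils (a point): Middle of the bare coils (80 long, 31 mm across), 12.5 mm along -x from spring_center; same axes. In the rack only the coils can be gripped, fingers across them, 42 mm above the bench.
- nest (a point): Where spring_block lies when the spring is in the tester's trough with its block against the anvil: 39 mm above the bench, 75 mm along x from the tester's origin. x points from carriage to anvil, along the trough; z up. The block stands clear of the cheeks here, with free space for fingers on both sides (y) down to the base plate, 10 mm above the bench.
- tester: Fixed spring tester; origin at the underside of its grey base plate (x -203 to 142, y -44 to 56, 10 mm thick), axes as nest. Trough floor 22 mm high. Two cheeks with flared lips, 43 mm apart inside, top 69 mm high, enclose coils and cap from x = -61 to 47. Dark anvil: 36 wide, 62 high, face at x = 100. White scale rail at y = 44, x -112 to 12, 36 high.
- handle (a point): Grip point on the carriage's upright black post (24 x 24 mm section, from 49 to 109 mm above the bench), 90 mm up. Axes as nest. The carriage slides along x and its nose presses the spring's cap. A 12 N friction brake holds it wherever it is left, also against the spring.
- pointer (a point): Tip of the carriage's dark pointer fin (2.4 mm thick, up to 55 mm above the bench), 43 mm up, level along x with the face of the nose that presses the cap. Rides with the carriage: 67 mm to +x and 42 mm to +y of handle. Axes as nest.
- reference_mark (a point): Tip of the upright dark fin (2.4 mm thick, up to 55 mm above the bench) on the small brass clip (12 mm long) on the scale rail, 43 mm above the bench; pointer and fin meet tip to tip at the right loaded length. Axes as nest. It stands where the spring is compressed by 12 to 28 mm.
- carriage (a joint): Carriage travel in m: 0 fully back (nose face at tester x = -85 mm), grows towards the anvil, at most 0.075. Starts at 0 to 0.012.
- spring_cap (a joint): Compression of the spring in m: 0 free, at most 0.040. Force about 2 N at first, growing by 0.25 N a mm.
- rack: Fixed black and grey storage rack, 185 x 76 mm, 64 mm high, origin in the middle of its underside; x along the spring, whose block is at the +x end. The gap between its two saddles is 85 mm long, centred 12 mm to -x.
- solder_spool: Bystander: spool of solder wire, 65 mm diameter, 40 high; origin at its underside.
- tape_roll: Bystander: white tape roll lying flat, 77 mm diameter, 18 high; origin at its underside.
- flux_can: Bystander: upright blue can with a white lid, 54 mm diameter, 94 high; origin at its underside.

How it is judged:
On the way, in this order (a step that is already met when the one before it is completed fails the run):
1. the spring lies on the bench, let go (height (world z) of each of spring_center, spring_block below 0.023 m and contact force between spring and the fingers below 0.1 N and linear speed of spring below 0.03 m/s), for 0.2 s.
2. the spring lies in the trough, block end next to the anvil, let go and not yet compressed (y of spring_block in the frame of nest between -0.006 and 0.006 m and z of spring_block in the frame of nest between -0.005 and 0.005 m and angle between the x axis of spring_block and the x axis of nest, either way round below 0.1 rad and x of spring_block in the frame of nest between -0.04 and 0.006 m and contact force between spring and the fingers below 0.1 N and linear speed of spring below 0.03 m/s and value of joint spring_cap below 0.004 m), for 0.2 s.
3. the pointer is at the reference mark with the spring compressed (y of spring_block in the frame of nest between -0.006 and 0.006 m and z of spring_block in the frame of nest between -0.005 and 0.005 m and angle between the x axis of spring_block and the x axis of nest, either way round below 0.1 rad and x of pointer in the frame of reference_mark between -0.003 and 0.003 m and value of joint spring_cap above 0.006 m), for 0.2 s.
At the end, for the whole second after the job is handed in: The spring lies level in the trough (within 6 mm of its line and 5 mm of its seat height, 0.1 rad), its block against the anvil within 5 mm, compressed by the carriage by more than 6 mm, the pointer within 3 mm of the reference mark, carriage and spring at rest and let go (all of step 3 and x of spring_block in the frame of nest between -0.005 and 0.005 m and contact force between spring and the fingers below 0.1 N and velocity of joint carriage between -0.004 and 0.004 m/s and linear speed of spring below 0.02 m/s); the robot touches nothing.
It fails at once if the spring is squeezed more than 8 mm past the reference mark (x of pointer in the frame of reference_mark above 0.008 m and value of joint spring_cap above 0.006 m).
It fails at once if the spring is dropped into the tester (faster than 0.5 m/s within 80 mm of its place) (distance between spring_block and nest below 0.08 m and linear speed of spring above 0.5 m/s).
It fails at once if the reference clip is shifted by more than 4 mm (distance of reference_mark from where it was at the start of the episode above 0.004 m).
It fails at once if a bystander is shifted by more than 30 mm (distance of any of solder_spool, tape_roll, flux_can from where it was at the start of the episode above 0.03 m).
It also fails if it takes over 72 s, if anything falls off the work surface, if the arm or the gripper's body presses on something with over 40 N, if the wrist force passes 120 N, or if a joint passes its speed limit or range.

### The arm

A 6-joint arm with a two-finger parallel gripper is mounted at the origin on a cart in front of the work surface, level with it; the furniture and walls round the work are solid. World frame = base frame: x ahead of the robot, y to its left, z up, the work surface at z = 0. Lengths are in m, angles in rad, forces in N, time in s.
With the tool pointing down it reaches from about 0.35 to 0.775 m from the base axis. Payload 5.5 kg.
Tool frame: the origin (TCP) lies at the very end of the fingers, on their centre line; the grasp point (between the pads) lies 19 mm behind it; z points along the fingers, y is the line along which they close (so a half turn about z gives the same grasp; the last joint's range is limited). The gripper opens to 85 mm and grips with 20 to 120 N. Pads are 22 mm wide; open, the fingers measure 114 mm over their backs; the gripper's body (76 mm by 85 mm) begins 54 mm behind the grasp point. The pads swing forward as they close: fully open they stand 13 mm farther back than shut.
Start: joints at [1.087, 0.313, 0.046, 1.304, 0, 1.431], TCP at [0.194, 0.541, 0.201] pointing down, gripper open.
Joint ranges: [-2.76, 2.76], [-0.86, 1.69], [-1.03, 1.26], [-2.2, 2.34], [-1.47, 1.5], [-3.14, 3.14]. Speed limits (rad/s): [2.57, 2.57, 3.14, 3.14, 3.14, 3.14].

### API

Orientations are given as a unit quaternion [w, x, y, z].
In Python, from workcell import env, imaging, ticket gives the robot as it stands. The module is installed in compiled form; this text tells all that it offers.
- The arm moves only by the tool apply_moves, never from a script. Its argument "rows" is a list of rows, each an object with "xyz": the shift along the tool's x, y, z in mm, a list of three; "turn": the turn, a rotation vector about the tool's x, y, z in rad, a list of three; "grip": the opening, from 0 (shut) to 1 (fully open). A call has 1 to 12 rows; each row is the pose to reach, as a shift and turn from the pose commanded when the call began, along the tool's axes at that moment; what a row does not reach only later rows make up. A row lasts 1/12 s, in which the tool goes at most 41.7 mm and 7.16 degrees, less where a joint would pass 70% of its speed; a pose out of reach is approached as far as the arm can. A call with a gripper value outside its range is refused whole. The fingers move at their own pace and stop on an object; "force" is the grip in N (left out, the last holds). Time passes only in rows, so rows that repeat a pose let the fingers close. It gives the time, the measured TCP pose, the force, the opening and the grip force at its end, in the units of the state.
- env.get_state(): the state, without advancing time (a new reading comes with each control period).
- imaging.read_camera(name): name is "scene" or "top" or "wrist"; returns a dict with "color" (420x560x3 uint8, blue, green, red), "z_map" (420x560 float32, m along the optical axis (not along the pixel's ray), 0 where there is no reading), "camera_matrix" (3x3 intrinsics, pixels), "k1" (the pictures are not rectified: a ray, as slopes to the right and down, at radius r is drawn at 1 + k1 r^2 times it, then the intrinsics apply), "view" (4x4, takes a point from world to camera coordinates). Camera axes: x right, y down, z forward; pixel columns grow to the right and rows downward; lengths in m; the calibration is good to about 2 mm. A picture is of the moment at which its call begins.
- ticket.hand_in(): hands the job in; it is judged then, once.
The state is a dict: "clock": time; "joint_pos": joint angles; "qvel": joint speeds; "tau": joint torques, N m; "tcp_pos": TCP position; "orientation": TCP orientation; "wrist_force": force on the tool from outside, world axes, zero at the start; "ft_torque": the same for the moment, N m; "finger_gap": finger opening in m; "grip_force": force on a finger pad.
Only numpy, scipy, OpenCV 4.12 (cv2) and the standard library are available. Lean on these libraries where they do the work, as an engineer would, in place of code of your own. Each camera call takes 0.05 s, during which the arm holds its last target. There are 200 camera calls.

## Working session

There is one attempt and no reset: what is moved stays moved. The work goes in short steps, Python scripts to look and compute and a tool call to move; the robot and the scene stay as the last step left them, time stands still between calls to the robot, and variables do not carry over. Pictures are saved under pics/ and viewed, at most 10 in all, crops included, and the job is handed in when it is done.

Besides the shell and the picture viewer there is one more tool, called after "Call:" in YAML: its name, and indented under it one key for each argument. apply_moves: Moves the arm, as the interface text tells. Its arguments: {"type":"object","properties":{"rows":{"type":"array"},"force":{"type":"number"}},"required":["rows"]}

```bash
mkdir -p pics; cat > h.py <<'E'
import numpy as np, cv2, json
from workcell import env, imaging, ticket
from scipy.spatial.transform import Rotation as R
def snap(n,f=None):
    d=imaging.read_camera(n)
    if f: cv2.imwrite('pics/'+f,d['color']); np.savez('pics/'+f[:-4]+'.npz',**d)
    return d
def pts(d):
    """world point for each pixel"""
    K=d['camera_matrix'];h,w=d['z_map'].shape
    u,v=np.meshgrid(np.arange(w),np.arange(h))
    p=cv2.undistortPoints(np.stack([u,v],-1).reshape(-1,1,2).astype(np.float64),K,np.array([float(d['k1']),0,0,0,0])).reshape(h,w,2)
    z=d['z_map'];c=np.dstack([p[...,0]*z,p[...,1]*z,z])
    V=d['view'];return (c-V[:3,3])@V[:3,:3]
def proj(d,P):
    V=d['view'];return cv2.projectPoints(np.array(P,float).reshape(-1,3),cv2.Rodrigues(V[:3,:3])[0],V[:3,3],d['camera_matrix'],np.array([float(d['k1']),0,0,0,0]))[0].reshape(-1,2)
def load(f):return dict(np.load('pics/'+f))
def tool(): 
    s=env.get_state();q=s['orientation'];return np.array(s['tcp_pos']),R.from_quat([q[1],q[2],q[3],q[0]])
E
python3 -c "
from h import *
snap('top','top1.png');snap('scene','sc1.png')
t,r=tool();print(t,r.as_matrix().round(3));print(env.get_state())"
```

```text
[0.19357155 0.54091117 0.19978412] [[-0.942  0.337 -0.001]
 [ 0.337  0.942 -0.001]
 [ 0.    -0.002 -1.   ]]
{'clock': 0.1, 'joint_pos': array([1.08742490e+00, 3.13951315e-01, 4.50946788e-02, 1.30358255e+00,
       9.09248529e-06, 1.43116084e+00]), 'qvel': array([-0.00093628, -0.00194212,  0.00318851, -0.00161774, -0.00082646,
       -0.0006568 ]), 'tau': array([ 2.43171977e-03, -4.81722522e+01,  2.99245709e+01,  1.27548014e-02,
       -2.07115545e-04,  1.60278762e-05]), 'tcp_pos': array([0.19357155, 0.54091117, 0.19978412]), 'orientation': array([-2.56087976e-04,  1.71023040e-01,  9.85266687e-01, -7.80505528e-04]), 'wrist_force': array([-1.11896582,  0.28258124,  0.70864479]), 'ft_torque': array([-0.00979432,  0.01851583,  0.0267211 ]), 'grip_force': 0.0, 'finger_gap': 0.08513044976751337}
```

View pics/top1.png

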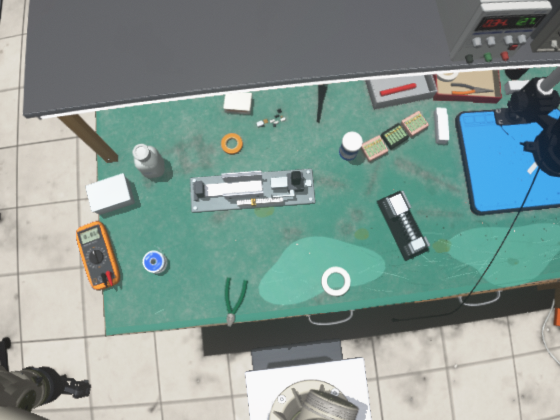

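View pics/sc1.png

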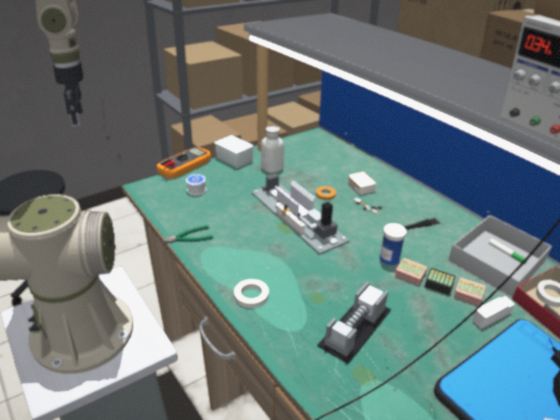

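The top view shows the tester at (190-315, 170-210) with its anvil at the left, around (198,188), and the black carriage post at (297,178). The rack is at (404,225), the tape roll at (336,281), the spool at (153,263) and the flux can at (352,143). Next I'll enlarge the rack and the tester.

```bash
python3 -c "
from h import *
d=load('top1.png');P=pts(d);c=d['color']
a=cv2.resize(c[160:220,180:325],None,fx=5.5,fy=5.5,interpolation=cv2.INTER_CUBIC)
b=cv2.resize(c[180:265,365:445],None,fx=3,fy=3,interpolation=cv2.INTER_CUBIC)
im=np.zeros((600,800,3),np.uint8);im[:a.shape[0],:a.shape[1]]=a;im[335:335+b.shape[0],:b.shape[1]]=b
# height maps
za=np.clip(P[...,2]*2000,0,255).astype(np.uint8)
b=cv2.applyColorMap(cv2.resize(za[180:265,365:445],None,fx=3,fy=3,interpolation=cv2.INTER_NEAREST),2);im[335:335+b.shape[0],250:250+b.shape[1]]=b
cv2.imwrite('pics/crop1.png',im)
print(P[300,300],P[188,198],P[178,297],P[225,404],P[200,400],P[235,412],P[281,347],P[143,352],d['view'])
for (n,u0,u1,v0,v1) in [('rack',370,440,180,265),('tester',185,320,165,215)]:
  s=P[v0:v1,u0:u1].reshape(-1,3)
  m=s[s[:,2]>(0.015 if n=='rack' else 0.005)];r=cv2.minAreaRect((m[:,:2]*1000).astype(np.float32));print(n,r,cv2.boxPoints(r).round())
"
```

```text
Traceback (most recent call last):
  File "h.py", line 17, in load
    def load(f):return dict(np.load('pics/'+f))
                            ~~~~~~~^^^^^^^^^^^
ValueError: This file contains pickled (object) data. If you trust the file you can load it unsafely using the `allow_pickle=` keyword argument or `pickle.load()`.
```

```bash
sed -i "s/np.load('pics\/'+f)/np.load('pics\/'+f[:-4]+'.npz')/" h.py; python3 -c "
from h import *
d=load('top1.png');P=pts(d);c=d['color']
a=cv2.resize(c[160:220,180:325],None,fx=5.5,fy=5.5,interpolation=cv2.INTER_CUBIC)
b=cv2.resize(c[180:265,365:445],None,fx=3,fy=3,interpolation=cv2.INTER_CUBIC)
im=np.zeros((600,800,3),np.uint8);im[:a.shape[0],:a.shape[1]]=a;im[335:335+b.shape[0],:b.shape[1]]=b
za=np.clip(P[...,2]*2000,0,255).astype(np.uint8)
b=cv2.applyColorMap(cv2.resize(za[180:265,365:445],None,fx=3,fy=3,interpolation=cv2.INTER_NEAREST),2);im[335:335+b.shape[0],250:250+b.shape[1]]=b
cv2.imwrite('pics/crop1.png',im)
print(P[300,300],P[188,198],P[178,297],P[225,404],P[200,400],P[235,412],P[281,347],P[143,352],d['view'])
for (n,u0,u1,v0,v1) in [('rack',370,440,180,265),('tester',185,320,165,215)]:
  s=P[v0:v1,u0:u1].reshape(-1,3)
  m=s[s[:,2]>(0.015 if n=='rack' else 0.005)];r=cv2.minAreaRect((m[:,:2]*1000).astype(np.float32));print(n,r,cv2.boxPoints(r).round())
"
```

```text
[ 0.32224731 -0.00958242  0.00711841] [0.64666551 0.22806294 0.06346909] [ 0.63044487 -0.03581351  0.11026809] [ 0.48334139 -0.30764125  0.05818013] [ 0.55201908 -0.30784421  0.0589665 ] [ 0.45494746 -0.32688406  0.05107961] [ 0.35683022 -0.13993669  0.02082274] [ 0.71437008 -0.19537927  0.09423937] [[-0.11523767 -0.99333196 -0.00344839  0.09001219]
 [-0.97269865  0.1135466  -0.20239688  0.55329084]
 [ 0.20143885 -0.0199695  -0.97929751  1.29548947]
 [ 0.          0.          0.          1.        ]]
rack ((433.9173583984375, -135.8819580078125), (164.20228576660156, 447.8448791503906), 17.70815658569336) [[ 288.   52.]
 [ 424. -374.]
 [ 580. -324.]
 [ 444.  102.]]
tester ((504.0785217285156, 103.33855438232422), (379.20465087890625, 417.9917907714844), 83.24578094482422) [[ 274.  -60.]
 [ 689. -110.]
 [ 734.  267.]
 [ 319.  316.]]
```

View pics/crop1.png

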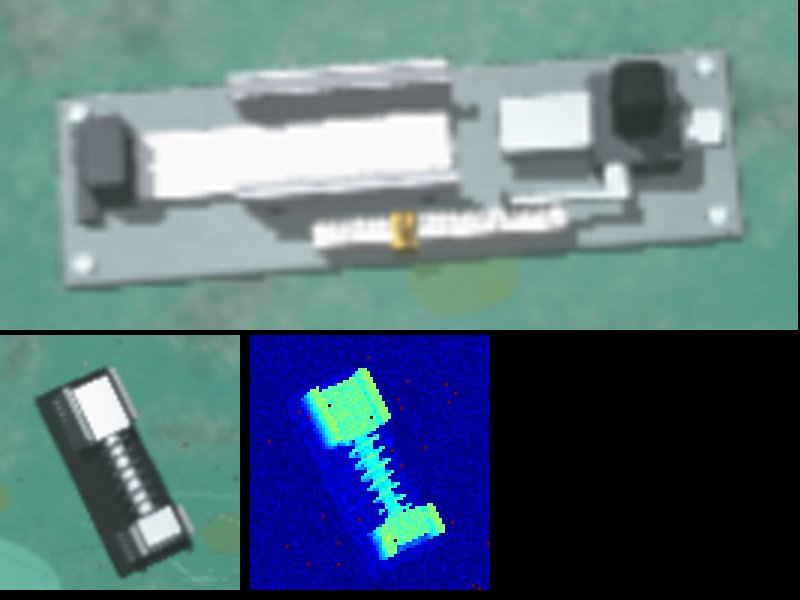

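The tester's plate corners in the crop are (60,98), (725,48), (743,233) and (65,287). The anvil is at the left, and the scale with the brass clip at (403,230) is on the +y side, towards the robot. In the rack, the block end is at the upper left.

```bash
cat >> h.py <<'E'
def ray(d,uv,z):
    """pixels -> world points on plane z"""
    p=cv2.undistortPoints(np.array(uv,float).reshape(-1,1,2),d['camera_matrix'],np.array([float(d['k1']),0,0,0,0])).reshape(-1,2)
    V=d['view'];D=np.c_[p,np.ones(len(p))]@V[:3,:3];C=-V[:3,:3].T@V[:3,3]
    return C+D*((z-C[2])/D[:,2])[:,None]
def fit2(m,w):
    """2D rigid fit model->world: angle, offset, residual"""
    m=np.array(m,float);w=np.array(w,float)[:,:2];a=m-m.mean(0);b=w-w.mean(0)
    th=np.arctan2((a[:,0]*b[:,1]-a[:,1]*b[:,0]).sum(),(a*b).sum());c,s=np.cos(th),np.sin(th);M=np.array([[c,-s],[s,c]])
    t=w.mean(0)-M@m.mean(0);return th,t,(m@M.T+t-w)
E
python3 -c "
from h import *
d=load('top1.png');P=pts(d)
f=lambda X:(np.array(X)+.5)/5.5-.5+np.array([180,160])
w=ray(d,f([(60,98),(725,48),(743,233),(65,287)]),0.01)
th,t,r=fit2([(.142,-.044),(-.203,-.044),(-.203,.056),(.142,.056)],w);print('tester',th,t,(r*1000).round(1))
M=np.array([[np.cos(th),-np.sin(th)],[np.sin(th),np.cos(th)]])
for n,X,z in [('clip',(403,228),.045),('post',(638,85),.109),('anvil',(107,150),.062)]:
  print(n,((ray(d,f([X]),z)[0,:2]-t)@M*1000).round(1))
s=P[180:265,365:445].reshape(-1,3);ok=(s[:,2]<.08)&(s[:,2]>.045)&(s[:,0]>.38)&(s[:,0]<.65)&(s[:,1]<-.2)
m=(s[ok][:,:2]*1000).astype(np.float32);r=cv2.minAreaRect(m);print(len(m),r,cv2.boxPoints(r).round())
g=lambda X:(np.array(X)-[0,335]+.5)/3-.5+np.array([365,180])
w=ray(d,g([(80,380),(110,371),(131,425),(101,439)]),.059);print('block',w.round(4),w.mean(0))
w=ray(d,g([(139,520),(173,505),(188,531),(152,546)]),.059);print('cap',w.round(4),w.mean(0))
for n,X,z in [('tape',(336,281),.018),('spool',(153,262),.04),('can',(352,140),.094)]: print(n,ray(d,[X],z).round(3))
"
```

```text
tester 1.5327234050413938 [0.6458378  0.11613415] [[ 0.8  2.5]
 [ 1.3 -1.9]
 [-1.6 -1.7]
 [-0.5  1.1]]
clip [-32.2  46.6]
post [-149.5    1.1]
anvil [1.091e+02 1.000e-01]
807 ((491.76531982421875, -316.63189697265625), (163.34109497070312, 57.411155700683594), 17.036895751953125) [[ 405. -313.]
 [ 422. -368.]
 [ 578. -320.]
 [ 561. -265.]]
block [[ 0.5693 -0.2866  0.059 ]
 [ 0.5744 -0.3153  0.059 ]
 [ 0.5231 -0.3261  0.059 ]
 [ 0.5137 -0.2968  0.059 ]] [ 0.5451217 -0.306233   0.059    ]
cap [[ 0.4375 -0.3191  0.059 ]
 [ 0.447  -0.3521  0.059 ]
 [ 0.4223 -0.3617  0.059 ]
 [ 0.4132 -0.327   0.059 ]] [ 0.42999037 -0.3399917   0.059     ]
tape [[ 0.361 -0.111  0.018]]
spool [[0.464 0.369 0.04 ]]
can [[ 0.723 -0.197  0.094]]
```

```bash
cat >> h.py <<'E'
def go(x,y,z,yaw):
    """row for a target TCP point (m) with tool straight down, tool-y heading yaw (deg)"""
    t,r=tool();c,s=np.cos(np.radians(yaw)),np.sin(np.radians(yaw))
    T=R.from_matrix(np.array([[s,c,0],[-c,s,0],[0,0,-1]]).round(9)*1.0)
    d=r.inv().apply(np.array([x,y,z])-t)*1000;print('xyz',d.round(1),'turn',(r.inv()*T).as_rotvec().round(3),'at',t.round(4),'n',(np.linalg.norm(d)/41.7).round(1))
E
python3 -c "
from h import *
go(.5,.1,.25,106.7);go(.482,-.325,.2,106.7)"
```

```text
Traceback (most recent call last):
  File "h.py", line 33, in go
    T=R.from_matrix(np.array([[s,c,0],[-c,s,0],[0,0,-1]]).round(9)*1.0)
  File "scipy/spatial/transform/_rotation.pyx", line 1143, in scipy.spatial.transform._rotation.Rotation.from_matrix
ValueError: Non-positive determinant (left-handed or null coordinate frame) in rotation matrix 0: [[ 0.9578225  -0.28736052  0.        ]
 [ 0.28736052  0.9578225   0.        ]
 [ 0.          0.         -1.        ]].
```

```bash
sed -i 's/\[\[s,c,0\],\[-c,s,0\]/[[-s,c,0],[c,s,0]/' h.py
python3 -c "
from h import *
go(.5,.1,.25,106.7);go(.482,-.325,.2,106.7)"
```

```text
xyz [-437.1 -311.9  -49.8] turn [-0.001 -0.001 -0.635] at [0.1936 0.5409 0.1998] n 12.9
xyz [-563.4 -718.1    0.8] turn [-0.001 -0.001 -0.635] at [0.1936 0.5409 0.1998] n 21.9
```

Call:
apply_moves:
  rows:
    - {"xyz": [-437, -312, -50], "turn": [0, 0, -0.635], "grip": 1}
    - {"xyz": [-437, -312, -50], "turn": [0, 0, -0.635], "grip": 1}
    - {"xyz": [-437, -312, -50], "turn": [0, 0, -0.635], "grip": 1}
    - {"xyz": [-437, -312, -50], "turn": [0, 0, -0.635], "grip": 1}
    - {"xyz": [-437, -312, -50], "turn": [0, 0, -0.635], "grip": 1}
    - {"xyz": [-437, -312, -50], "turn": [0, 0, -0.635], "grip": 1}
    - {"xyz": [-437, -312, -50], "turn": [0, 0, -0.635], "grip": 1}
    - {"xyz": [-437, -312, -50], "turn": [0, 0, -0.635], "grip": 1}
    - {"xyz": [-437, -312, -50], "turn": [0, 0, -0.635], "grip": 1}
    - {"xyz": [-437, -312, -50], "turn": [0, 0, -0.635], "grip": 1}
    - {"xyz": [-437, -312, -50], "turn": [0, 0, -0.635], "grip": 1}
    - {"xyz": [-437, -312, -50], "turn": [0, 0, -0.635], "grip": 1}

```text
clock: 1.1
tcp_pos: [0.4683, 0.1451, 0.2453]
orientation: [-0.0, -0.145, 0.989, 0.0]
wrist_force: [1.0, 0.1, -0.2]
finger_gap: 0.0854
grip_force: 0.0
```

```bash
python3 -c "
from h import *
go(.482,-.325,.2,106.7)"
```

```text
xyz [ 121.8 -454.3   45.3] turn [ 0. -0. -0.] at [0.4683 0.1451 0.2453] n 11.3
```

Call:
apply_moves:
  rows:
    - {"xyz": [122, -440, 45], "turn": [0, 0, 0], "grip": 1}
    - {"xyz": [122, -440, 45], "turn": [0, 0, 0], "grip": 1}
    - {"xyz": [122, -440, 45], "turn": [0, 0, 0], "grip": 1}
    - {"xyz": [122, -440, 45], "turn": [0, 0, 0], "grip": 1}
    - {"xyz": [122, -440, 45], "turn": [0, 0, 0], "grip": 1}
    - {"xyz": [122, -440, 45], "turn": [0, 0, 0], "grip": 1}
    - {"xyz": [122, -440, 45], "turn": [0, 0, 0], "grip": 1}
    - {"xyz": [122, -440, 45], "turn": [0, 0, 0], "grip": 1}
    - {"xyz": [122, -440, 45], "turn": [0, 0, 0], "grip": 1}
    - {"xyz": [122, -440, 45], "turn": [0, 0, 0], "grip": 1}
    - {"xyz": [122, -440, 45], "turn": [0, 0, 0], "grip": 1}
    - {"xyz": [122, -440, 45], "turn": [0, 0, 0], "grip": 1}

```text
clock: 2.1
tcp_pos: [0.4766, -0.3163, 0.198]
orientation: [-0.001, -0.142, 0.99, -0.001]
wrist_force: [0.7, 0.5, -0.7]
finger_gap: 0.0854
grip_force: 0.0
```

```bash
python3 -c "
from h import *
snap('wrist','w1.png');d=load('w1.png');P=pts(d)
im=d['color'].copy()
for p in [(.482,-.325,.042),(.4937+.130*.958,-.3213+.130*.287,.042),(.4937-.13*.958,-.3213-.13*.287,.042)]:
  u=proj(d,p)[0];print(u);cv2.circle(im,tuple(int(x) for x in u),3,(0,0,255),1)
cv2.imwrite('pics/w1a.png',im);go(.482,-.325,.2,106.7)"
```

```text
[272.32885203 187.56359952]
[274.07886514 309.65634856]
[270.84881251  60.35297147]
xyz [ -2.  -13.1  -1.6] turn [ 0.001 -0.001 -0.006] at [ 0.4764 -0.313   0.1984] n 0.3
```

View pics/w1a.png

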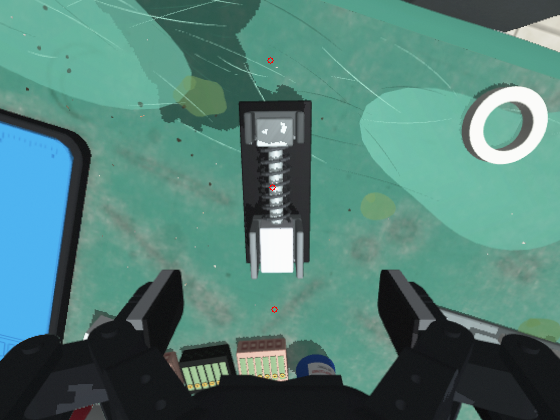

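The wrist view shows the rack upright in the image: block top at about (277,250), cap at (274,131), and coils from row 147 to 222 around column 276. My prediction of (272,187) is only a few px off.

```bash
python3 -c "
from h import *
d=load('w1.png');P=pts(d);s=P[95:285,235:320].reshape(-1,3);ok=(s[:,2]>.05)&(s[:,2]<.075)
m=s[ok];r=cv2.minAreaRect((m[:,:2]*1000).astype(np.float32));print('high',r, m[:,2].max())
w=ray(d,[(277,250),(274,131)],.059);print(w,np.linalg.norm(w[0]-w[1]),np.degrees(np.arctan2(*(w[0]-w[1])[1::-1])))
c=w[1]+(w[0]-w[1])*52.5/117.5;print('coils',c)
# bright block top pixels by color&height
g=d['color'].min(2);
for n,v0,v1 in [('block',220,280),('coil',150,218)]:
  zz=P[v0:v1,250:300];k=(zz[...,2]>.05)&(zz[...,2]<.0615)&(np.abs(zz[...,2]-.0585)<.008); q=zz[k];print(n,len(q),np.median(q,0).round(4),((q.min(0)+q.max(0))/2).round(4))
" 
```

```text
high ((488.594970703125, -319.624267578125), (163.91571044921875, 54.13256072998047), 17.1290225982666) 0.06635775179121073
[[ 0.53912526 -0.3032995   0.059     ]
 [ 0.42666305 -0.33878181  0.059     ]] 0.11792685717563504 17.510711331434226
coils [ 0.47691213 -0.32292801  0.059     ]
block 1704 [ 0.5364 -0.3044  0.059 ] [ 0.5405 -0.3061  0.056 ]
coil 515 [ 0.4742 -0.3233  0.0554] [ 0.4772 -0.3241  0.0546]
```

```bash
python3 -c "
from h import *
go(.477,-.3235,.08,107.2);go(.477,-.3235,.028,107.2);print(env.get_state()['qvel'].round(3))"
```

```text
xyz [  2.2 -10.5 118.4] turn [ 0.001 -0.001 -0.014] at [ 0.4764 -0.313   0.1984] n 2.9
xyz [  2.1 -10.5 170.4] turn [ 0.001 -0.001 -0.014] at [ 0.4764 -0.313   0.1984] n 4.1
[ 0.06  -0.043 -0.038  0.033  0.021  0.021]
```

Call:
apply_moves:
  rows:
    - {"xyz": [2, -11, 30], "turn": [0, 0, -0.014], "grip": 1}
    - {"xyz": [2, -11, 60], "turn": [0, 0, -0.014], "grip": 1}
    - {"xyz": [2, -11, 90], "turn": [0, 0, -0.014], "grip": 1}
    - {"xyz": [2, -11, 110], "turn": [0, 0, -0.014], "grip": 1}
    - {"xyz": [2, -11, 110], "turn": [0, 0, -0.014], "grip": 1}
    - {"xyz": [2, -11, 110], "turn": [0, 0, -0.014], "grip": 1}
    - {"xyz": [2, -11, 110], "turn": [0, 0, -0.014], "grip": 1}

```text
clock: 2.73
tcp_pos: [0.4793, -0.3203, 0.0918]
orientation: [0.001, -0.152, 0.988, -0.001]
wrist_force: [0.2, -0.4, 0.2]
finger_gap: 0.0856
grip_force: 0.0
```

```bash
python3 -c "
from h import *
go(.477,-.3235,.028,107.2);print(env.get_state()['qvel'].round(3))"
```

```text
xyz [ 3.2 -2.2 63.8] turn [-0.001  0.001  0.006] at [ 0.4793 -0.3203  0.0918] n 1.5
[-0.004 -0.013  0.023 -0.003 -0.    -0.001]
```

Call:
apply_moves:
  rows:
    - {"xyz": [3, -2, 25], "turn": [0, 0, 0.006], "grip": 1}
    - {"xyz": [3, -2, 45], "turn": [0, 0, 0.006], "grip": 1}
    - {"xyz": [3, -2, 60], "turn": [0, 0, 0.006], "grip": 1}
    - {"xyz": [3, -2, 63], "turn": [0, 0, 0.006], "grip": 1}
    - {"xyz": [3, -2, 63], "turn": [0, 0, 0.006], "grip": 1}
    - {"xyz": [3, -2, 63], "turn": [0, 0, 0.006], "grip": 1}

```text
clock: 3.23
tcp_pos: [0.4774, -0.3241, 0.0291]
orientation: [0.001, -0.149, 0.989, -0.001]
wrist_force: [-0.1, -0.8, 0.7]
finger_gap: 0.0855
grip_force: 0.0
```

Call:
apply_moves:
  rows:
    - {"xyz": [0, 0, 0], "turn": [0, 0, 0], "grip": 0}
    - {"xyz": [0, 0, 0], "turn": [0, 0, 0], "grip": 0}
    - {"xyz": [0, 0, 0], "turn": [0, 0, 0], "grip": 0}
    - {"xyz": [0, 0, 0], "turn": [0, 0, 0], "grip": 0}
    - {"xyz": [0, 0, 0], "turn": [0, 0, 0], "grip": 0}
    - {"xyz": [0, 0, 0], "turn": [0, 0, 0], "grip": 0}
    - {"xyz": [0, 0, 0], "turn": [0, 0, 0], "grip": 0}
    - {"xyz": [0, 0, 0], "turn": [0, 0, 0], "grip": 0}
    - {"xyz": [0, 0, 0], "turn": [0, 0, 0], "grip": 0}
    - {"xyz": [0, 0, 0], "turn": [0, 0, 0], "grip": 0}
  force: 50

```text
clock: 4.07
tcp_pos: [0.4762, -0.3233, 0.0272]
orientation: [-0.0, -0.149, 0.989, 0.0]
wrist_force: [-0.5, -0.3, -0.6]
finger_gap: -0.0001
grip_force: 0.0
```

```bash
python3 -c "
from h import *
d=snap('wrist');e=snap('scene');t=snap('top')
b=cv2.resize(e['color'][260:370,300:410],None,fx=4,fy=4,interpolation=cv2.INTER_CUBIC)[:420]
t=cv2.resize(t['color'][180:265,365:445],None,fx=4,fy=4,interpolation=cv2.INTER_CUBIC)
im=np.zeros((600,800,3),np.uint8);im[:420,:440]=b;im[:340,450:770]=t
im[420:600,:440]=cv2.resize(d['color'][100:330,:],(440,180));cv2.imwrite('pics/m.png',im);print(env.get_state()['finger_gap'],env.get_state()['grip_force'])"
```

```text
6.667340994053948e-05 0.0
```

View pics/m.png

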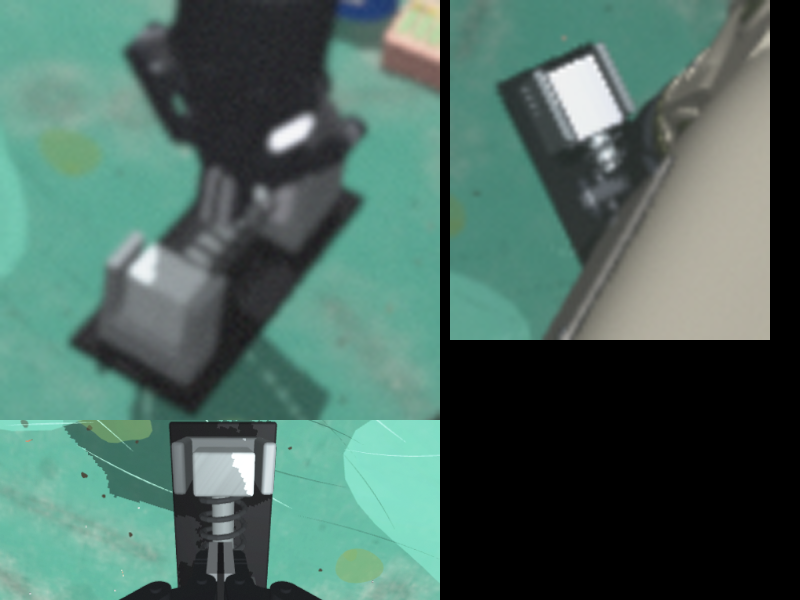

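The fingers shut with nothing between them, reading gap 0. The spring still looks to be in its saddles, with the finger pair standing over or near the coils. I need the actual heights.

```bash
python3 -c "
from h import *
d=snap('wrist','w2.png');P=pts(d)
c=np.array([.477,-.3235]);a=np.array([np.cos(np.radians(17.3)),np.sin(np.radians(17.3))]);n=np.array([-a[1],a[0]])
q=(P[...,:2]-c);X=q@a*1000;Y=q@n*1000;Z=P[...,2]*1000
cv2.imwrite('pics/w2c.png',cv2.resize(d['color'][100:400,150:410],None,fx=2,fy=2,interpolation=cv2.INTER_CUBIC))
for v in range(100,420,12):
  print(v,[(int(X[v,u]),int(Y[v,u]),int(Z[v,u])) for u in range(256,306,7)])
e=snap('scene','sc2.png');P=pts(e);q=(P[...,:2]-c);X=q@a*1000;Y=q@n*1000;Z=P[...,2]*1000
k=(abs(X)<30)&(abs(Y)<30)&(Z>15)&(Z<90);
for lo in range(15,90,5):
  j=k&(Z>=lo)&(Z<lo+5);print(lo,j.sum(),X[j].min().round() if j.any() else '',X[j].max().round() if j.any() else '',Y[j].min().round() if j.any() else '',Y[j].max().round() if j.any() else '')
"
```

```text
100 [(-80, -14, 1), (-80, -10, 1), (-80, -6, 1), (-80, -2, 1), (-80, 1, 1), (-80, 5, 1), (-80, 9, 2), (-80, 12, 3)]
112 [(-74, -14, 8), (-74, -10, 7), (-74, -6, 9), (-74, -2, 8), (-74, 1, 7), (-74, 4, 7), (-74, 8, 8), (-74, 12, 8)]
124 [(-68, -13, 25), (-68, -9, 24), (-68, -6, 24), (-68, -2, 25), (-68, 0, 24), (-68, 4, 26), (-68, 8, 25), (-68, 11, 24)]
136 [(-64, -12, 40), (-64, -9, 39), (-64, -5, 41), (-64, -2, 40), (-64, 0, 40), (-64, 4, 38), (-64, 7, 39), (-64, 10, 39)]
148 [(-61, -11, 59), (-61, -8, 59), (-60, -5, 57), (-61, -2, 60), (-60, 0, 58), (-61, 3, 59), (-60, 6, 58), (-60, 9, 58)]
160 [(-55, -11, 58), (-56, -8, 59), (-56, -5, 59), (-56, -2, 59), (-55, 0, 58), (-56, 3, 60), (-56, 6, 59), (-55, 9, 58)]
172 [(-50, -11, 58), (-50, -8, 59), (-50, -5, 58), (-50, -2, 59), (-51, 0, 60), (-50, 3, 59), (-50, 6, 59), (-50, 9, 58)]
184 [(-45, -11, 59), (-45, -8, 57), (-45, -5, 58), (-45, -2, 59), (-45, 0, 59), (-45, 3, 59), (-45, 6, 58), (-45, 9, 59)]
196 [(-40, -11, 58), (-40, -8, 59), (-40, -5, 59), (-40, -2, 59), (-40, 0, 58), (-40, 3, 58), (-39, 6, 58), (-40, 9, 58)]
208 [(-18, -
[... 1853 characters left out ...]
-13, -1, 136), (-13, 0, 135), (-12, 1, 135), (-13, 3, 136), (-18, 4, 141)]
400 [(-15, -6, 141), (-13, -4, 139), (-13, -3, 139), (-13, -1, 139), (-13, 0, 139), (-13, 1, 139), (-13, 3, 139), (-15, 4, 141)]
412 [(-13, -6, 143), (-13, -4, 142), (-13, -3, 142), (-13, -1, 142), (-12, 0, 142), (-13, 1, 142), (-13, 3, 142), (-13, 4, 143)]
15 0    
20 0    
25 3 -9.0 26.0 -2.0 0.0
30 7 -21.0 27.0 -8.0 -0.0
35 19 -22.0 25.0 -12.0 16.0
40 29 -24.0 27.0 -13.0 17.0
45 60 -28.0 24.0 -12.0 16.0
50 40 -28.0 22.0 -11.0 15.0
55 25 -27.0 21.0 -8.0 11.0
60 7 -12.0 -8.0 -7.0 5.0
65 20 -14.0 -6.0 -11.0 14.0
70 23 -13.0 2.0 -12.0 14.0
75 30 -14.0 4.0 -13.0 14.0
80 21 -14.0 4.0 -12.0 11.0
85 26 -14.0 2.0 -14.0 13.0
```

View pics/w2c.png

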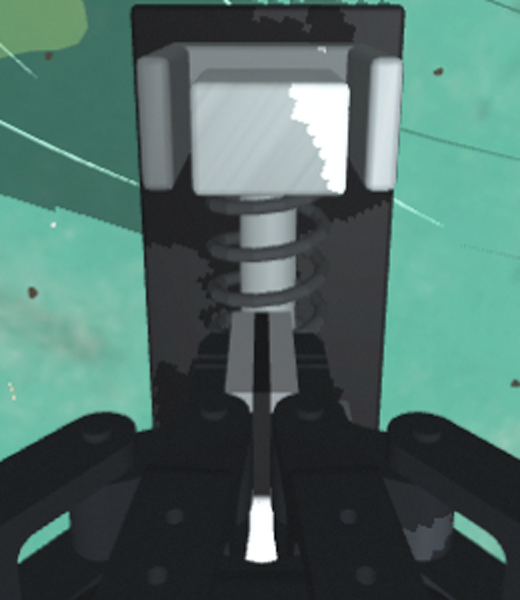

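The pads have closed on the silver core rod with zero reported force, and the spring hasn't moved: the cap top is still at z 59. I'll reopen, go to the stated 42 mm grasp height and close in steps, watching the gap.

Call:
apply_moves:
  rows:
    - {"xyz": [0, 0, 0], "turn": [0, 0, 0], "grip": 1}
    - {"xyz": [0, 0, 0], "turn": [0, 0, 0], "grip": 1}
    - {"xyz": [0, 0, 0], "turn": [0, 0, 0], "grip": 1}
    - {"xyz": [0, 0, 0], "turn": [0, 0, 0], "grip": 1}
    - {"xyz": [0, 0, 0], "turn": [0, 0, 0], "grip": 1}
    - {"xyz": [0, 0, 2], "turn": [0, 0, 0], "grip": 1}
    - {"xyz": [0, 0, 4], "turn": [0, 0, 0], "grip": 1}
    - {"xyz": [0, 0, 4], "turn": [0, 0, 0], "grip": 1}
    - {"xyz": [0, 0, 4], "turn": [0, 0, 0], "grip": 1}

```text
clock: 5.07
tcp_pos: [0.476, -0.3231, 0.023]
orientation: [-0.0, -0.149, 0.989, 0.0]
wrist_force: [-0.5, 0.8, -0.0]
finger_gap: 0.0853
grip_force: 0.0
```

Call:
apply_moves:
  rows:
    - {"xyz": [0, 0, 0], "turn": [0, 0, 0], "grip": 0.4}
    - {"xyz": [0, 0, 0], "turn": [0, 0, 0], "grip": 0.4}
    - {"xyz": [0, 0, 0], "turn": [0, 0, 0], "grip": 0.4}
    - {"xyz": [0, 0, 0], "turn": [0, 0, 0], "grip": 0.35}
    - {"xyz": [0, 0, 0], "turn": [0, 0, 0], "grip": 0.3}
    - {"xyz": [0, 0, 0], "turn": [0, 0, 0], "grip": 0.25}
    - {"xyz": [0, 0, 0], "turn": [0, 0, 0], "grip": 0.25}
  force: 25

```text
clock: 5.65
tcp_pos: [0.4762, -0.3232, 0.0233]
orientation: [-0.0, -0.149, 0.989, 0.0]
wrist_force: [0.3, 0.1, 0.2]
finger_gap: 0.0212
grip_force: 0.4
```

Call:
apply_moves:
  rows:
    - {"xyz": [0, 0, 0], "turn": [0, 0, 0], "grip": 0.2}
    - {"xyz": [0, 0, 0], "turn": [0, 0, 0], "grip": 0.15}
    - {"xyz": [0, 0, 0], "turn": [0, 0, 0], "grip": 0.15}

```text
clock: 5.9
tcp_pos: [0.4766, -0.3233, 0.025]
orientation: [0.001, -0.149, 0.989, -0.0]
wrist_force: [-3.1, 3.1, 11.6]
finger_gap: 0.0129
grip_force: 8.4
```

Call:
apply_moves:
  rows:
    - {"xyz": [0, 0, 0], "turn": [0, 0, 0], "grip": 0.1}
    - {"xyz": [0, 0, 0], "turn": [0, 0, 0], "grip": 0.05}
    - {"xyz": [0, 0, 0], "turn": [0, 0, 0], "grip": 0.0}
    - {"xyz": [0, 0, 0], "turn": [0, 0, 0], "grip": 0.0}

```text
clock: 6.23
tcp_pos: [0.4776, -0.3239, 0.0265]
orientation: [0.002, -0.149, 0.989, -0.001]
wrist_force: [-2.7, 4.4, 18.8]
finger_gap: 0.0005
grip_force: 9.4
```

```bash
python3 -c "
from h import *
s=env.get_state();print(s['finger_gap'],s['grip_force'],s['wrist_force'])
d=snap('wrist','w3.png');P=pts(d)
c=np.array([.477,-.3235]);a=np.array([np.cos(np.radians(17.3)),np.sin(np.radians(17.3))]);n=np.array([-a[1],a[0]])
q=(P[...,:2]-c);X=q@a*1000;Y=q@n*1000;Z=P[...,2]*1000
for v in list(range(148,210,20))+list(range(215,270,6)):
  print(v,[(int(X[v,u]),int(Y[v,u]),int(Z[v,u])) for u in range(246,316,7)])
cv2.imwrite('pics/w3c.png',cv2.resize(d['color'][180:330,180:380],None,fx=4,fy=4,interpolation=cv2.INTER_CUBIC))
"
```

```text
0.000507653735684343 9.431164339184761 [-2.66469308  4.40485135 18.82377862]
148 [(-60, -16, 59), (-60, -13, 58), (-60, -10, 59), (-60, -7, 58), (-60, -4, 58), (-60, -1, 59), (-60, 1, 58), (-60, 4, 58), (-60, 7, 59), (-60, 10, 58)]
168 [(-51, -16, 59), (-51, -13, 58), (-51, -10, 58), (-51, -7, 59), (-51, -4, 60), (-51, -1, 58), (-51, 1, 58), (-51, 4, 59), (-51, 7, 59), (-51, 10, 58)]
188 [(-43, -16, 59), (-42, -13, 58), (-42, -10, 58), (-43, -7, 59), (-42, -4, 58), (-43, -1, 59), (-42, 1, 58), (-43, 4, 59), (-42, 7, 58), (-43, 10, 59)]
208 [(-17, -22, 7), (-18, -18, 8), (-18, -14, 8), (-18, -10, 8), (-30, -4, 47), (-30, -1, 48), (-30, 1, 47), (-29, 5, 45), (-18, 10, 8), (-29, 12, 43)]
215 [(-13, -22, 7), (-13, -18, 8), (-22, -12, 34), (-21, -8, 32), (-27, -4, 48), (-27, -1, 49), (-27, 1, 48), (-25, 5, 44), (-28, 8, 51), (-27, 11, 50)]
221 [(-9, -23, 6), (-23, -15, 47), (-25, -11, 51), (-9, -10, 8), (-23, -4, 47), (-26, -1, 54), (-26, 1, 56), (-26, 4, 55), (-25, 8, 53), (-10, 15, 9)]
227 [(-5, -23, 7), (-5, -18, 7), (-22, -11, 53), (-23, -8, 54), (-23, -4, 55), (-24, -1, 57), (-24, 1,
[... 376 characters left out ...]
13, -11, 52), (-13, -8, 53), (-14, -4, 55), (-15, -1, 56), (-15, 1, 56), (-14, 4, 55), (-14, 8, 54), (-6, 13, 37)]
251 [(10, -23, 7), (9, -19, 8), (10, -14, 7), (-11, -8, 56), (-11, -4, 56), (-12, -1, 56), (-8, 1, 49), (-6, 5, 44), (10, 11, 8), (-6, 12, 44)]
257 [(14, -23, 8), (14, -19, 8), (0, -12, 37), (-12, -7, 63), (-12, -4, 63), (-12, -1, 62), (-12, 1, 63), (-12, 4, 63), (14, 11, 8), (-6, 12, 50)]
263 [(18, -23, 8), (18, -19, 7), (0, -12, 45), (-12, -7, 69), (-12, -4, 68), (-12, -1, 68), (-12, 1, 69), (-12, 4, 69), (-5, 8, 54), (18, 15, 8)]
269 [(22, -23, 8), (-8, -13, 67), (-8, -10, 67), (-12, -7, 75), (-12, -4, 74), (-12, -1, 75), (-12, 1, 74), (-11, 4, 73), (-8, 7, 66), (-7, 10, 65)]
```

View pics/w3c.png

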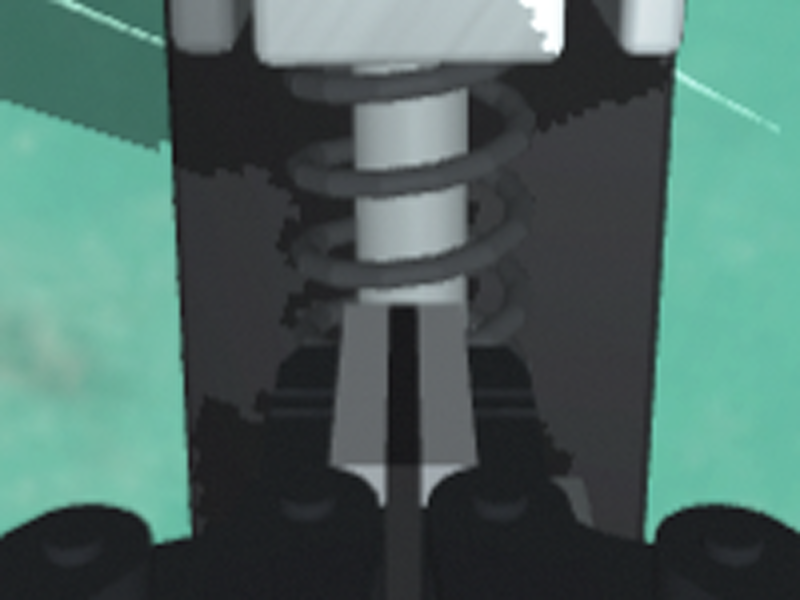

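```bash
python3 -c "
from h import *
d=load('w1.png');P=pts(d)
for v,u in [(276,165),(276,175),(285,170),(300,170),(310,180),(276,392),(290,392)]: print(v,u,P[v,u].round(3))
V=d['view'];C=-V[:3,:3].T@V[:3,3];print('cam',C, V[2,:3])
Q=P[255:400,120:440];k=(Q[...,2]>.1)&(Q[...,2]<.4);print('lowest finger z',np.sort(Q[k][:,2])[:10], k.sum())
d=load('w3.png');P=pts(d)
Q=P[255:300,262:300];print('shut: ',np.percentile(Q[...,2],[0,5,50]));t,r=tool();print(t,proj(d,t),proj(d,t+[0,0,.03]))
for f in ['w2.png']:
  d=load(f); 
"
```

```text
276 165 [ 0.478 -0.365  0.252]
276 175 [ 0.478 -0.362  0.25 ]
285 170 [ 0.478 -0.361  0.257]
300 170 [ 0.484 -0.36   0.258]
310 180 [ 0.495 -0.357  0.248]
276 392 [ 0.453 -0.278  0.251]
290 392 [ 0.455 -0.28   0.258]
cam [ 0.40208753 -0.33919879  0.37161406] [ 0.28733088  0.08190988 -0.95432266]
lowest finger z [0.24107278 0.24163775 0.24173899 0.24181367 0.24187492 0.24209345
 0.24211495 0.24211949 0.24214554 0.24217183] 17041
shut:  [0.00678141 0.05954165 0.08070566]
[ 0.47758877 -0.32390053  0.0265428 ] [[282.89315394 248.93944868]] [[283.0846613  275.12402445]]
```

The depth map shows the open fingertips 43 mm above the reported TCP (30 mm after the 13 mm swing). The fingers therefore closed on top of the coils, and the real tips sit about 30 mm behind the reported TCP. I'll allow for that: open, then go about 28 mm lower.

Call:
apply_moves:
  rows:
    - {"xyz": [0, 0, -4], "turn": [0, 0, 0], "grip": 1}
    - {"xyz": [0, 0, -4], "turn": [0, 0, 0], "grip": 1}
    - {"xyz": [0, 0, -4], "turn": [0, 0, 0], "grip": 1}
    - {"xyz": [0, 0, -4], "turn": [0, 0, 0], "grip": 1}
    - {"xyz": [0, 0, -4], "turn": [0, 0, 0], "grip": 1}
    - {"xyz": [0, 0, 6], "turn": [0, 0, 0], "grip": 1}
    - {"xyz": [0, 0, 16], "turn": [0, 0, 0], "grip": 1}
    - {"xyz": [0, 0, 27], "turn": [0, 0, 0], "grip": 1}
    - {"xyz": [0, 0, 27], "turn": [0, 0, 0], "grip": 1}
    - {"xyz": [0, 0, 27], "turn": [0, 0, 0], "grip": 1}

```text
clock: 7.12
tcp_pos: [0.4751, -0.3223, -0.0054]
orientation: [-0.001, -0.149, 0.989, 0.001]
wrist_force: [0.5, -0.1, -0.0]
finger_gap: 0.0857
grip_force: 0.0
```

Call:
apply_moves:
  rows:
    - {"xyz": [0, 0, 0], "turn": [0, 0, 0], "grip": 0.5}
    - {"xyz": [0, 0, 0], "turn": [0, 0, 0], "grip": 0.4}
    - {"xyz": [0, 0, 0], "turn": [0, 0, 0], "grip": 0.3}
    - {"xyz": [0, 0, 0], "turn": [0, 0, 0], "grip": 0.2}
    - {"xyz": [0, 0, 0], "turn": [0, 0, 0], "grip": 0.1}
    - {"xyz": [0, 0, 0], "turn": [0, 0, 0], "grip": 0}
    - {"xyz": [0, 0, 0], "turn": [0, 0, 0], "grip": 0}
    - {"xyz": [0, 0, 0], "turn": [0, 0, 0], "grip": 0}
  force: 40

```text
clock: 7.78
tcp_pos: [0.4766, -0.3236, -0.0031]
orientation: [0.0, -0.149, 0.989, -0.0]
wrist_force: [-0.8, 1.7, 5.8]
finger_gap: 0.0296
grip_force: 39.6
```

Call:
apply_moves:
  rows:
    - {"xyz": [0, 0, -15], "turn": [0, 0, 0], "grip": 0}
    - {"xyz": [0, 0, -35], "turn": [0, 0, 0], "grip": 0}
    - {"xyz": [0, 0, -60], "turn": [0, 0, 0], "grip": 0}
    - {"xyz": [0, 0, -90], "turn": [0, 0, 0], "grip": 0}
    - {"xyz": [0, 0, -110], "turn": [0, 0, 0], "grip": 0}
    - {"xyz": [0, 0, -110], "turn": [0, 0, 0], "grip": 0}
    - {"xyz": [0, 0, -110], "turn": [0, 0, 0], "grip": 0}

```text
clock: 8.37
tcp_pos: [0.4767, -0.3239, 0.1067]
orientation: [0.001, -0.149, 0.989, -0.001]
wrist_force: [0.8, -0.8, -2.4]
finger_gap: 0.0297
grip_force: 40.0
```

```bash
python3 -c "
from h import *
go(.4795,.0375,.1,177.8)"
```

```text
xyz [-109.1  344.5    6.3] turn [-0.002 -0.    -1.233] at [ 0.4767 -0.3239  0.1067] n 8.7
```

Call:
apply_moves:
  rows:
    - {"xyz": [-11, 34, 0], "turn": [0, 0, -0.12], "grip": 0}
    - {"xyz": [-22, 69, 0], "turn": [0, 0, -0.24], "grip": 0}
    - {"xyz": [-33, 103, 0], "turn": [0, 0, -0.36], "grip": 0}
    - {"xyz": [-44, 138, 0], "turn": [0, 0, -0.48], "grip": 0}
    - {"xyz": [-55, 172, 0], "turn": [0, 0, -0.6], "grip": 0}
    - {"xyz": [-66, 207, 0], "turn": [0, 0, -0.72], "grip": 0}
    - {"xyz": [-76, 241, 0], "turn": [0, 0, -0.84], "grip": 0}
    - {"xyz": [-87, 276, 0], "turn": [0, 0, -0.96], "grip": 0}
    - {"xyz": [-98, 310, 0], "turn": [0, 0, -1.08], "grip": 0}
    - {"xyz": [-109, 335, 0], "turn": [0, 0, -1.19], "grip": 0}
    - {"xyz": [-109, 344, 0], "turn": [0, 0, -1.233], "grip": 0}
    - {"xyz": [-109, 344, 0], "turn": [0, 0, -1.233], "grip": 0}

```text
clock: 9.37
tcp_pos: [0.4766, 0.0399, 0.104]
orientation: [-0.001, -0.695, 0.719, 0.002]
wrist_force: [-0.7, -1.0, -2.3]
finger_gap: 0.0298
grip_force: 40.2
```

Call:
apply_moves:
  rows:
    - {"xyz": [0, 0, 30], "turn": [0, 0, 0], "grip": 0}
    - {"xyz": [0, 0, 60], "turn": [0, 0, 0], "grip": 0}
    - {"xyz": [0, 0, 90], "turn": [0, 0, 0], "grip": 0}
    - {"xyz": [0, 0, 100], "turn": [0, 0, 0], "grip": 0}
    - {"xyz": [0, 0, 110], "turn": [0, 0, 0], "grip": 0}
    - {"xyz": [0, 0, 115], "turn": [0, 0, 0], "grip": 0}
    - {"xyz": [0, 0, 115], "turn": [0, 0, 0], "grip": 0}
    - {"xyz": [0, 0, 115], "turn": [0, 0, 0], "grip": 0}

```text
clock: 10.03
tcp_pos: [0.4799, 0.0372, -0.008]
orientation: [0.0, -0.693, 0.721, -0.0]
wrist_force: [0.2, 0.3, -1.1]
finger_gap: 0.0299
grip_force: 40.1
```

```bash
python3 -c "
from h import *
go(.4795,.0375,-.028,177.8)
d=snap('top','t4.png');P=pts(d)
w=proj(d,[.48,.05,.034])[0].astype(int);print(w)
cv2.imwrite('pics/t4c.png',cv2.resize(d['color'][w[1]-40:w[1]+40,w[0]-60:w[0]+60],None,fx=4,fy=4,interpolation=cv2.INTER_CUBIC))
q=P[w[1]-30:w[1]+30,w[0]-60:w[0]+60].reshape(-1,3)
for y in np.arange(-.08,.18,.01):
  m=q[(abs(q[:,1]-y)<.005)&(q[:,2]>.012)&(q[:,2]<.07)&(abs(q[:,0]-.48)<.03)];print(y.round(2),len(m),np.percentile(m[:,2],[50,95]).round(3) if len(m) else '')
"
```

```text
xyz [-0.3  0.4 20. ] turn [-0.001 -0.    -0.001] at [ 0.4799  0.0372 -0.008 ] n 0.5
[271 243]
-0.08 0 
-0.07 0 
-0.06 0 
-0.05 0 
-0.04 0 
-0.03 0 
-0.02 0 
-0.01 0 
-0.0 0 
0.01 0 
0.02 0 
0.03 0 
0.04 0 
0.05 0 
0.06 0 
0.07 0 
0.08 0 
0.09 0 
0.1 0 
0.11 9 [0.054 0.061]
0.12 43 [0.055 0.058]
0.13 32 [0.053 0.057]
0.14 0 
0.15 0 
0.16 0 
0.17 0
```

Call:
apply_moves:
  rows:
    - {"xyz": [0, 0, 6], "turn": [0, 0, 0], "grip": 0}
    - {"xyz": [0, 0, 12], "turn": [0, 0, 0], "grip": 0}
    - {"xyz": [0, 0, 16], "turn": [0, 0, 0], "grip": 0}
    - {"xyz": [0, 0, 19], "turn": [0, 0, 0], "grip": 0}
    - {"xyz": [0, 0, 19], "turn": [0, 0, 0], "grip": 0}
    - {"xyz": [0, 0, 19], "turn": [0, 0, 0], "grip": 0}

```text
clock: 10.58
tcp_pos: [0.4788, 0.0376, -0.0279]
orientation: [-0.0, -0.693, 0.721, 0.0]
wrist_force: [-1.0, 0.0, -0.5]
finger_gap: 0.0297
grip_force: 40.3
```

Call:
apply_moves:
  rows:
    - {"xyz": [0, 0, 1], "turn": [0, 0, 0], "grip": 0}
    - {"xyz": [0, 0, 1], "turn": [0, 0, 0], "grip": 0}
    - {"xyz": [0, 0, 1], "turn": [0, 0, 0], "grip": 0.45}
    - {"xyz": [0, 0, 1], "turn": [0, 0, 0], "grip": 0.6}
    - {"xyz": [0, 0, 1], "turn": [0, 0, 0], "grip": 1}
    - {"xyz": [0, 0, 1], "turn": [0, 0, 0], "grip": 1}
    - {"xyz": [0, 0, 1], "turn": [0, 0, 0], "grip": 1}
    - {"xyz": [0, 0, 1], "turn": [0, 0, 0], "grip": 1}
    - {"xyz": [0, 0, -20], "turn": [0, 0, 0], "grip": 1}
    - {"xyz": [0, 0, -60], "turn": [0, 0, 0], "grip": 1}
    - {"xyz": [0, 0, -100], "turn": [0, 0, 0], "grip": 1}
    - {"xyz": [0, 0, -100], "turn": [0, 0, 0], "grip": 1}

```text
clock: 11.58
tcp_pos: [0.4839, 0.0371, 0.0792]
orientation: [0.004, -0.693, 0.721, -0.004]
wrist_force: [1.4, 0.1, 1.2]
finger_gap: 0.0853
grip_force: 0.0
```

Call:
apply_moves:
  rows:
    - {"xyz": [0, 0, -60], "turn": [0, 0, 0], "grip": 1}
    - {"xyz": [0, 0, -60], "turn": [0, 0, 0], "grip": 1}
    - {"xyz": [0, 0, -60], "turn": [0, 0, 0], "grip": 1}
    - {"xyz": [0, 0, -60], "turn": [0, 0, 0], "grip": 1}

```text
clock: 11.92
tcp_pos: [0.4802, 0.0374, 0.1335]
orientation: [0.001, -0.693, 0.721, -0.001]
wrist_force: [0.2, -0.2, -0.5]
finger_gap: 0.0853
grip_force: 0.0
```

```bash
python3 -c "
from h import *
t,r=tool();print(t)
d=snap('wrist','w5.png');P=pts(d);a=np.radians(87.8);a=np.array([np.cos(a),np.sin(a)])
q=P[:260].reshape(-1,3);q=q[(q[:,2]>.02)&(q[:,2]<.045)&(abs(q[:,0]-.48)<.06)&(abs(q[:,1]-.05)<.12)]
m=q[q[:,2]>.030];print(len(q),len(m),np.median(m[:,2]));rr=cv2.minAreaRect((m[:,:2]*1000).astype(np.float32));print(rr)
y=m[:,1]
for lo,hi in [(-.04,0),(.08,.14)]:
  k=(y>lo)&(y<hi);print(k.sum(),m[k].mean(0).round(4),m[k].min(0),m[k].max(0))
cv2.imwrite('pics/w5a.png',d['color'])
"
```

```text
[0.48018083 0.03740809 0.13348262]
3841 2375 0.03369434424196551
((478.13250732421875, 32.90668869018555), (118.64402770996094, 33.33343505859375), 88.41552734375)
1327 [ 0.4767 -0.0143  0.0339] [ 0.46000065 -0.02681365  0.03015503] [ 4.93721477e-01 -5.71655584e-06  3.67922016e-02]
469 [0.479  0.0859 0.0339] [0.46291503 0.08000587 0.03130975] [0.49612897 0.09266623 0.03600442]
```

View pics/w5a.png

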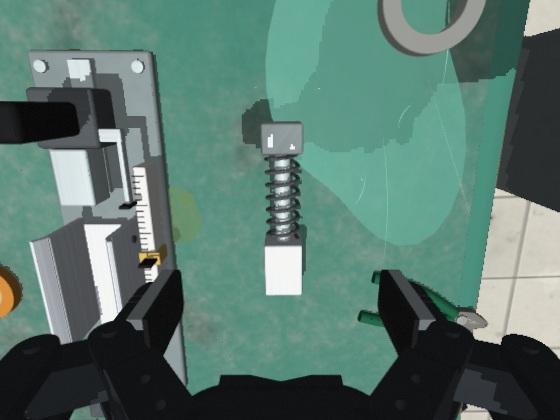

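The spring lies flat on the bench, with the cap at (281,138) and the block top covering (265-301, 240-294). The tester is to the left, with its pointer at (128,205) and the clip at (150,258).

```bash
python3 -c "
from h import *
d=load('w5.png');P=pts(d)
q=P[:,240:330].reshape(-1,3);m=q[(q[:,2]>.030)&(q[:,2]<.037)&(abs(q[:,0]-.48)<.03)&(q[:,1]>-.04)&(q[:,1]<.16)]
r=cv2.minAreaRect((m[:,:2]*1000).astype(np.float32));print(r)
b=m[m[:,1]>.082];print('block',len(b),(b.min(0)+b.max(0))/2,b.mean(0),b.min(0),b.max(0))
c=m[m[:,1]<0.0];print('cap',(c.min(0)+c.max(0))/2,c.mean(0))
v=b.mean(0)-c.mean(0);print(np.linalg.norm(v),np.degrees(np.arctan2(v[1],v[0])))
go(.4806,.104,.03,178.3)
"
```

```text
((478.52288818359375, 50.84245681762695), (154.59085083007812, 33.36155319213867), 88.5422134399414)
block 1653 [0.47996241 0.10508177 0.03354368] [0.47972313 0.10411858 0.03389439] [0.46296466 0.08202858 0.03123783] [0.49696016 0.12813496 0.03584954]
cap [ 0.47686106 -0.01340969  0.03347362] [ 0.47674684 -0.01433268  0.03393021]
0.11848865047871679 88.56065139039568
xyz [-66.5   1.1 102.2] turn [-0.001  0.    -0.009] at [0.479  0.0375 0.1322] n 2.9
```

Call:
apply_moves:
  rows:
    - {"xyz": [-33, 1, 30], "turn": [0, 0, -0.012], "grip": 1}
    - {"xyz": [-66, 1, 60], "turn": [0, 0, -0.012], "grip": 1}
    - {"xyz": [-66, 1, 95], "turn": [0, 0, -0.012], "grip": 1}
    - {"xyz": [-66, 1, 95], "turn": [0, 0, -0.012], "grip": 1}
    - {"xyz": [-66, 1, 95], "turn": [0, 0, -0.012], "grip": 1}

```text
clock: 12.38
tcp_pos: [0.4767, 0.1036, 0.0344]
orientation: [-0.003, -0.698, 0.716, 0.003]
wrist_force: [0.1, 1.2, 0.3]
finger_gap: 0.0853
grip_force: 0.0
```

```bash
python3 -c "
from h import *
go(.4797,.1035,-.026,178.5)"
```

```text
xyz [-0.  -3.5 60.3] turn [ 0.008 -0.001  0.001] at [0.4767 0.1036 0.0344] n 1.4
```

Call:
apply_moves:
  rows:
    - {"xyz": [0, -1, 20], "turn": [0, 0, 0], "grip": 1}
    - {"xyz": [0, -1, 40], "turn": [0, 0, 0], "grip": 1}
    - {"xyz": [0, -1, 56], "turn": [0, 0, 0], "grip": 1}
    - {"xyz": [0, -1, 61], "turn": [0, 0, 0], "grip": 1}
    - {"xyz": [0, -1, 61], "turn": [0, 0, 0], "grip": 1}
    - {"xyz": [0, -1, 61], "turn": [0, 0, 0], "grip": 1}

```text
clock: 12.88
tcp_pos: [0.4825, 0.103, -0.0225]
orientation: [0.0, -0.697, 0.717, -0.0]
wrist_force: [1.1, -0.1, 0.3]
finger_gap: 0.0853
grip_force: 0.0
```

Call:
apply_moves:
  rows:
    - {"xyz": [0, 0, 0], "turn": [0, 0, 0], "grip": 0.6}
    - {"xyz": [0, 0, 0], "turn": [0, 0, 0], "grip": 0.5}
    - {"xyz": [0, 0, 0], "turn": [0, 0, 0], "grip": 0.4}
    - {"xyz": [0, 0, 0], "turn": [0, 0, 0], "grip": 0.3}
    - {"xyz": [0, 0, 0], "turn": [0, 0, 0], "grip": 0.2}
    - {"xyz": [0, 0, 0], "turn": [0, 0, 0], "grip": 0.1}
    - {"xyz": [0, 0, 0], "turn": [0, 0, 0], "grip": 0.1}
  force: 50

```text
clock: 13.47
tcp_pos: [0.4822, 0.1035, -0.0229]
orientation: [0.001, -0.698, 0.716, -0.0]
wrist_force: [-0.4, -0.6, 6.9]
finger_gap: 0.0331
grip_force: 51.0
```

Call:
apply_moves:
  rows:
    - {"xyz": [0, 0, -15], "turn": [0, 0, 0], "grip": 0.1}
    - {"xyz": [0, 0, -35], "turn": [0, 0, 0], "grip": 0.1}
    - {"xyz": [0, 0, -65], "turn": [0, 0, 0], "grip": 0.1}
    - {"xyz": [0, 0, -95], "turn": [0, 0, 0], "grip": 0.1}
    - {"xyz": [0, 0, -120], "turn": [0, 0, 0], "grip": 0.1}
    - {"xyz": [0, 0, -120], "turn": [0, 0, 0], "grip": 0.1}
    - {"xyz": [0, 0, -120], "turn": [0, 0, 0], "grip": 0.1}
    - {"xyz": [0, 0, -120], "turn": [0, 0, 0], "grip": 0.1}

```text
clock: 14.13
tcp_pos: [0.4807, 0.1035, 0.0954]
orientation: [-0.0, -0.698, 0.716, 0.0]
wrist_force: [0.3, -0.6, -2.6]
finger_gap: 0.0336
grip_force: 50.3
```

```bash
python3 -c "
from h import *
t,r=tool();print(t)
d=snap('wrist','w6.png');P=pts(d)
# spring pose in hand
q=P.reshape(-1,3);q=q[(abs(q[:,0]-t[0])<.03)&(q[:,1]<t[1]-.02)&(q[:,1]>t[1]-.16)&(q[:,2]>.10)&(q[:,2]<.2)]
for y in np.arange(-.15,-.01,.012):
  m=q[abs(q[:,1]-t[1]-y)<.006]; print(y.round(3),len(m),(np.percentile(m,95,axis=0)).round(4) if len(m)>3 else '',m[:,0].min().round(4) if len(m)>3 else '',m[:,0].max().round(4) if len(m)>3 else '')
# tester: cheek and plate features: points z near .069, .01
q=P.reshape(-1,3);b=(q[:,0]>.55)&(q[:,0]<.75)&(q[:,1]>-.12)&(q[:,1]<.3)
m=q[b&(abs(q[:,2]-.010)<.004)];r=cv2.minAreaRect((m[:,:2]*1000).astype(np.float32));print('plate',len(m),r)
go(.65,.18,.1,178.0)
cv2.imwrite('pics/w6.png',d['color'])
"
```

```text
[0.48074831 0.10348074 0.09542892]
-0.15 0   
-0.138 0   
-0.126 0   
-0.114 114 [ 0.493  -0.0045  0.1532] 0.4596 0.4934
-0.102 4197 [0.4904 0.0062 0.1529] 0.4593 0.4933
-0.09 2073 [0.4888 0.0187 0.1506] 0.4615 0.492
-0.078 1938 [0.4887 0.0308 0.1505] 0.4617 0.4924
-0.066 1783 [0.4883 0.0429 0.1504] 0.4623 0.493
-0.054 1687 [0.4888 0.055  0.1504] 0.4626 0.4934
-0.042 1623 [0.4898 0.067  0.1504] 0.4629 0.4935
-0.03 2877 [0.4932 0.0792 0.1516] 0.4626 0.4957
-0.018 931 [0.4952 0.0833 0.1535] 0.462 0.5044
plate 13555 ((636.5556640625, 104.5755386352539), (301.49920654296875, 100.68805694580078), 87.9184341430664)
xyz [ -81.  -167.7   -5.6] turn [ 0.003 -0.     0.008] at [0.4802 0.1034 0.0948] n 4.5
```

```bash
python3 -c "
from h import *
th=np.radians(87.9);a=np.array([np.cos(th),np.sin(th)]);n=np.array([-a[1],a[0]])
o=np.array([.6440,.1161])
for f in ['w6.png','top1.png','t4.png','w5.png']:
  d=load(f);P=pts(d);q=P.reshape(-1,3);X=(q[:,:2]-o)@a*1000;Y=(q[:,:2]-o)@n*1000;Z=q[:,2]*1000
  b=(abs(Y)<70)&(X>-230)&(X<160)
  print(f)
  k=b&(abs(Z-10)<3)&(X<140);print(' plate X',np.percentile(X[k],[.5,99.5]).round(1),'Y',np.percentile(Y[k],[.5,99.5]).round(1),k.sum())
  for x0,x1 in [(-55,-20),(-20,10),(10,42)]:
    k=b&(Z>66)&(Z<73)&(X>x0)&(X<x1)
    for s in (-1,1):
      kk=k&(Y*s>10)&(abs(Y)<40)
      if kk.sum()>3: print(' cheek',x0,s,kk.sum(),np.percentile(Y[kk],[2,50,98]).round(1))
    kk=b&(abs(Z-22)<3)&(X>x0)&(X<x1)&(abs(Y)<24)
    if kk.sum()>3: print('  floor',x0,np.percentile(Y[kk],[2,98]).round(1),kk.sum())
  k=b&(Z>66)&(Z<73)&(abs(Y)<36)&(X>-80)&(X<70)
  if k.sum()>5: print(' cheek X',np.percentile(X[k],[1,99]).round(1))
  k=b&(Z>59)&(Z<65)&(X>85)&(X<140)
  if k.sum()>5: print(' anvil',k.sum(),'X',np.percentile(X[k],[3,97]).round(1),'Y',np.percentile(Y[k],[3,97]).round(1))
  k=b&(Z>104)&(Z<113)&(X<-100)
  if k.sum()>5: print(' post',k.sum(),'X',np.percentile(X[k],[3,97]).round(1),'Y',np.percentile(Y[k],[3,97]).round(1))
"
```

```text
w6.png
 plate X [-160.8  115.4] Y [-41.8  56.6] 13143
 cheek -55 1 442 [27.8 30.3 32.2]
  floor -55 [-21.8  -3.8] 1074
 cheek -20 1 357 [28.  30.5 32.4]
  floor -20 [-21.8  -3.8] 813
 cheek 10 -1 63 [-27.5 -26.  -23.6]
 cheek 10 1 334 [27.8 30.4 32.3]
  floor 10 [-22.  -4.] 780
 cheek X [-61.6  44.3]
 anvil 72 X [ 97.8 103.5] Y [-17.1  -7.3]
top1.png
 plate X [-226.3  138.8] Y [-68.1  66.9] 1530
 cheek -55 -1 30 [-32.6 -29.4 -23.9]
 cheek -55 1 22 [23.  27.7 29.8]
  floor -55 [-23.4   9.7] 103
 cheek -20 -1 25 [-33.5 -29.9 -24.4]
 cheek -20 1 19 [25.6 27.8 29.8]
  floor -20 [-22.9   9.6] 83
 cheek 10 -1 29 [-33.2 -28.8 -24.5]
 cheek 10 1 20 [23.3 26.9 29.4]
  floor 10 [-23.7   9.4] 88
 cheek X [-57.9  47.5]
 anvil 77 X [100.5 120.3] Y [-18.3  15.1]
 post 71 X [-160.7 -139.3] Y [-12.7   9.7]
t4.png
 plate X [-226.2  139.2] Y [-68.1  67.6] 1115
 cheek -55 -1 31 [-33.  -29.3 -23.4]
  floor -55 [-22.8   1. ] 47
 cheek -20 -1 27 [-33.4 -29.2 -25. ]
 cheek -20 1 15 [24.8 27.4 29.6]
  floor -20 [-23.3   9.9] 92
 cheek 10 -1 21 [-32.8 -30.1 -23.7]
 cheek 10 1 19 [23.3 26.3 29.7]
  floor 10 [-23.8   9.1] 83
 cheek X [-57.4  47. ]
 anvil 76 X [100.7 120.3] Y [-17.5  15.1]
 post 79 X [-160.7 -138.6] Y [-11.8  10.9]
w5.png
 plate X [-203.9  120.4] Y [-42.3  56.7] 10426
 cheek -55 -1 341 [-30.1 -26.9 -24.2]
 cheek -55 1 247 [26.6 30.2 32.1]
  floor -55 [-21.4   5.4] 839
 cheek -20 -1 251 [-30.1 -27.  -24.4]
 cheek -20 1 122 [27.  30.2 32. ]
  floor -20 [-21.4   0.2] 626
 cheek 10 -1 106 [-29.9 -26.9 -24.8]
  floor 10 [-21.4   0.1] 582
 cheek X [-62.2  22.5]
 anvil 164 X [102.3 118.9] Y [-16.1  -5.7]
 post 1031 X [-162.9 -140.7] Y [ 1.5 12.8]
```

```bash
python3 -c "
from h import *
go(.6465,.1841,.1,177.9);go(.6465,.1841,.052,177.9)"
```

```text
xyz [ -85.  -164.1   -5.6] turn [ 0.003 -0.     0.01 ] at [0.4802 0.1034 0.0948] n 4.4
xyz [ -85.  -164.2   42.4] turn [ 0.003 -0.     0.01 ] at [0.4802 0.1034 0.0948] n 4.6
```

Call:
apply_moves:
  rows:
    - {"xyz": [-12, -24, -6], "turn": [0, 0, 0.01], "grip": 0.1}
    - {"xyz": [-26, -50, -6], "turn": [0, 0, 0.01], "grip": 0.1}
    - {"xyz": [-42, -80, -6], "turn": [0, 0, 0.01], "grip": 0.1}
    - {"xyz": [-57, -110, -6], "turn": [0, 0, 0.01], "grip": 0.1}
    - {"xyz": [-70, -136, -6], "turn": [0, 0, 0.01], "grip": 0.1}
    - {"xyz": [-81, -156, -6], "turn": [0, 0, 0.01], "grip": 0.1}
    - {"xyz": [-85, -164, -6], "turn": [0, 0, 0.01], "grip": 0.1}
    - {"xyz": [-85, -164, -6], "turn": [0, 0, 0.01], "grip": 0.1}
    - {"xyz": [-85, -164, 12], "turn": [0, 0, 0.01], "grip": 0.1}
    - {"xyz": [-85, -164, 30], "turn": [0, 0, 0.01], "grip": 0.1}
    - {"xyz": [-85, -164, 40], "turn": [0, 0, 0.01], "grip": 0.1}
    - {"xyz": [-85, -164, 40], "turn": [0, 0, 0.01], "grip": 0.1}

```text
clock: 15.18
tcp_pos: [0.6439, 0.1833, 0.052]
orientation: [-0.003, -0.694, 0.72, 0.002]
wrist_force: [-0.2, 0.8, -2.4]
finger_gap: 0.0331
grip_force: 50.4
```

Call:
apply_moves:
  rows:
    - {"xyz": [0, 0, 0], "turn": [0, 0, 0], "grip": 0.1}
    - {"xyz": [0, 0, 0], "turn": [0, 0, 0], "grip": 0.1}
    - {"xyz": [0, 0, 0], "turn": [0, 0, 0], "grip": 0.1}

```text
clock: 15.43
tcp_pos: [0.6485, 0.1841, 0.0576]
orientation: [0.001, -0.694, 0.72, -0.001]
wrist_force: [-0.1, 0.8, -0.9]
finger_gap: 0.0331
grip_force: 50.4
```

```bash
python3 -c "
from h import *
go(.6465,.1841,.052,177.9)
d=snap('wrist','w7.png')
th=np.radians(87.9);a=np.array([np.cos(th),np.sin(th)]);n=np.array([-a[1],a[0]]);o=np.array([.6440,.1161])
P=pts(d);q=P.reshape(-1,3);X=(q[:,:2]-o)@a*1000;Y=(q[:,:2]-o)@n*1000;Z=q[:,2]*1000;b=(abs(Y)<70)&(X>-230)&(X<160)
t,r=tool();print('tcp in tester',(t[:2]-o)@a*1000,(t[:2]-o)@n*1000)
k=b&(Z>66)&(Z<73)&(X>-58)&(X<44)
for s in (-1,1):
  kk=k&(Y*s>22)&(abs(Y)<40);print('cheek',s,kk.sum(),np.percentile(Y[kk],[2,50,98]).round(1) if kk.sum()>3 else '')
k=b&(abs(Z-10)<3);print('plate Y',np.percentile(Y[k],[.5,99.5]),'Xmin',np.percentile(X[k],.5))
for x in range(-70,60,10):
  kk=b&(abs(X-x)<5)&(Z>80)&(Z<120)&(abs(Y)<26)
  if kk.sum()>5: print('spring',x,kk.sum(),np.percentile(Y[kk],[1,99]).round(1),np.percentile(Z[kk],[50,98]).round(1))
k=b&(Z>104)&(Z<113)&(X<-100);print('post',np.percentile(X[k],[3,97]) if k.sum()>5 else '')
cv2.imwrite('pics/w7.png',d['color'])"
```

```text
xyz [0.1 2.  5.6] turn [-0.002  0.    -0.   ] at [0.6485 0.1841 0.0576] n 0.1
tcp in tester 68.15591977383151 -2.029873324424223
cheek -1 2640 [-31.  -27.9 -25.2]
cheek 1 2587 [25.9 28.5 31.5]
plate Y [-43.50743037  55.52394001] Xmin -59.87580422046864
spring -40 2560 [-16.4  15.9] [113.1 115.6]
spring -30 2132 [-14.3  12.9] [104.4 113.2]
spring -20 1839 [-14.3  13.2] [104.7 113.2]
spring -10 1633 [-14.2  13.3] [104.9 113.1]
spring 0 1502 [-14.1  13.7] [104.8 113.1]
spring 10 1505 [-14.3  13.5] [104.5 113. ]
spring 20 1506 [-14.   13.5] [104.3 113. ]
spring 30 1369 [-13.6  13.8] [104.2 113. ]
spring 40 2479 [-16.8  15.5] [106.4 115. ]
spring 50 2321 [-23.2  21.4] [114.5 117.5]
post
```

View pics/w7.png

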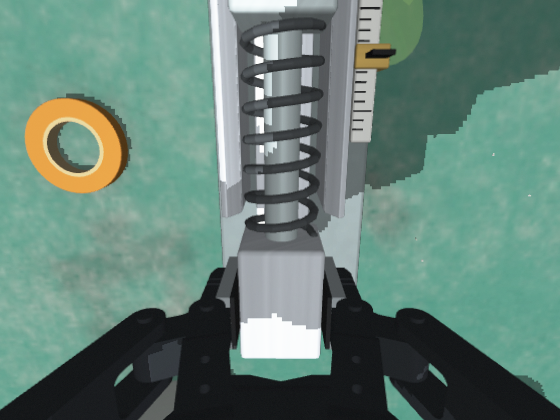

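The spring hangs level and centred: its axis is at Y -0.3 and the mid-line between the cheeks at +0.3. The block is held by the fingers and the anvil end is free. I'll lower it slowly.

Call:
apply_moves:
  rows:
    - {"xyz": [0, 0, 6], "turn": [0, 0, 0], "grip": 0.1}
    - {"xyz": [0, 0, 12], "turn": [0, 0, 0], "grip": 0.1}
    - {"xyz": [0, 0, 18], "turn": [0, 0, 0], "grip": 0.1}
    - {"xyz": [0, 0, 24], "turn": [0, 0, 0], "grip": 0.1}
    - {"xyz": [0, 0, 30], "turn": [0, 0, 0], "grip": 0.1}
    - {"xyz": [0, 0, 36], "turn": [0, 0, 0], "grip": 0.1}
    - {"xyz": [0, 0, 42], "turn": [0, 0, 0], "grip": 0.1}
    - {"xyz": [0, 0, 46], "turn": [0, 0, 0], "grip": 0.1}
    - {"xyz": [0, 0, 46], "turn": [0, 0, 0], "grip": 0.1}
    - {"xyz": [0, 0, 46], "turn": [0, 0, 0], "grip": 0.1}

```text
clock: 16.32
tcp_pos: [0.6475, 0.184, 0.0099]
orientation: [-0.0, -0.694, 0.72, 0.0]
wrist_force: [0.9, -0.5, -3.3]
finger_gap: 0.0332
grip_force: 50.4
```

Call:
apply_moves:
  rows:
    - {"xyz": [0, 0, 3], "turn": [0, 0, 0], "grip": 0.1}
    - {"xyz": [0, 0, 6], "turn": [0, 0, 0], "grip": 0.1}
    - {"xyz": [0, 0, 9], "turn": [0, 0, 0], "grip": 0.1}
    - {"xyz": [0, 0, 11], "turn": [0, 0, 0], "grip": 0.1}
    - {"xyz": [0, 0, 11], "turn": [0, 0, 0], "grip": 0.1}
    - {"xyz": [0, 0, 11], "turn": [0, 0, 0], "grip": 0.1}

```text
clock: 16.82
tcp_pos: [0.6477, 0.1841, -0.0007]
orientation: [0.0, -0.694, 0.72, 0.0]
wrist_force: [0.3, -1.0, -2.1]
finger_gap: 0.0332
grip_force: 50.5
```

Call:
apply_moves:
  rows:
    - {"xyz": [0, 0, 1], "turn": [0, 0, 0], "grip": 0.1}
    - {"xyz": [0, 0, 1.5], "turn": [0, 0, 0], "grip": 0.1}
    - {"xyz": [0, 0, 1.5], "turn": [0, 0, 0], "grip": 0.1}

```text
clock: 17.07
tcp_pos: [0.6478, 0.1841, -0.0009]
orientation: [0.0, -0.694, 0.72, -0.0]
wrist_force: [-2.4, -0.8, 6.2]
finger_gap: 0.0331
grip_force: 51.4
```

```bash
python3 -c "
from h import *
d=snap('wrist','w8.png');print(env.get_state()['wrist_force'])
th=np.radians(87.9);a=np.array([np.cos(th),np.sin(th)]);n=np.array([-a[1],a[0]]);o=np.array([.6440,.1161])
P=pts(d);q=P.reshape(-1,3);X=(q[:,:2]-o)@a*1000;Y=(q[:,:2]-o)@n*1000;Z=q[:,2]*1000;b=(abs(Y)<18)
for x in list(range(-60,-35,6))+[46,52,58,64]:
  kk=b&(abs(X-x)<3)&(Z>20)&(Z<64)
  if kk.sum()>5: print('spring',x,kk.sum(),np.percentile(Y[kk],[1,99]).round(1),np.percentile(Z[kk],[50,90]).round(1))"
```

```text
[-2.64579969 -0.69030031  6.1219272 ]
spring -42 498 [-16.2  16.8] [56.1 57. ]
spring -36 2930 [-15.7  16.5] [52.6 56.2]
spring 46 2018 [-16.5  16.5] [55.5 56.6]
spring 52 1245 [-16.9  17.1] [56.1 56.9]
spring 58 1291 [-17.5  17.7] [56.1 57.2]
spring 64 1195 [-16.8  16.4] [56. 57.]
```

Seated: the block and cap tops are at z 56, level, and the floor is carrying the weight. Now I'll release slowly and rise.

Call:
apply_moves:
  rows:
    - {"xyz": [0, 0, 0], "turn": [0, 0, 0], "grip": 0.45}
    - {"xyz": [0, 0, 0], "turn": [0, 0, 0], "grip": 0.5}
    - {"xyz": [0, 0, 0], "turn": [0, 0, 0], "grip": 0.6}
    - {"xyz": [0, 0, 0], "turn": [0, 0, 0], "grip": 0.8}
    - {"xyz": [0, 0, 0], "turn": [0, 0, 0], "grip": 0.8}
    - {"xyz": [0, 0, 0], "turn": [0, 0, 0], "grip": 0.8}
    - {"xyz": [0, 0, -20], "turn": [0, 0, 0], "grip": 0.8}
    - {"xyz": [0, 0, -50], "turn": [0, 0, 0], "grip": 0.8}
    - {"xyz": [0, 0, -85], "turn": [0, 0, 0], "grip": 0.8}
    - {"xyz": [0, 0, -120], "turn": [0, 0, 0], "grip": 0.8}
    - {"xyz": [0, 0, -150], "turn": [0, 0, 0], "grip": 0.8}
    - {"xyz": [0, 0, -150], "turn": [0, 0, 0], "grip": 0.8}

```text
clock: 18.12
tcp_pos: [0.6516, 0.1848, 0.1559]
orientation: [0.005, -0.694, 0.72, -0.003]
wrist_force: [1.2, 1.9, 0.3]
finger_gap: 0.0686
grip_force: 0.0
```

```bash
python3 -c "
from h import *
d=snap('wrist','w9.png');t4=snap('top','t9.png')
th=np.radians(87.9);a=np.array([np.cos(th),np.sin(th)]);n=np.array([-a[1],a[0]]);o=np.array([.6440,.1161])
for d in (d,t4):
  P=pts(d);q=P.reshape(-1,3);X=(q[:,:2]-o)@a*1000;Y=(q[:,:2]-o)@n*1000;Z=q[:,2]*1000
  k=(abs(Y)<12)&(abs(Z-56)<3)&(X>-80)&(X<98);print('top faces',k.sum(),np.median(Z[k]),'X hist',np.histogram(X[k],np.arange(-80,100,10))[0],X[k].max(),X[k].min())
  k=(abs(Z-56)<2.5)&(X>50)&(X<98)&(abs(Y)<25);print('blockY',np.percentile(Y[k],[2,98]), np.percentile(X[k],[0,99]))
  k=(abs(Y-45)<7)&(Z>37)&(Z<58)&(X>-130)&(X<20)
  print('rail fins',[(int(x),int(y),int(z)) for x,y,z in zip(X[k],Y[k],Z[k]) if z>44][:40])
  k=(Z>104)&(Z<113)&(X<-100)&(X>-180)&(abs(Y)<20);print('post',k.sum(),np.percentile(X[k],[3,97]) if k.sum()>5 else '',np.percentile(Y[k],[3,97]) if k.sum()>5 else '')
go(.638,-.033,.2,87.9);go(.638,-.033,.2,177.9)"
```

```text
top faces 3230 55.951228033890885 X hist [  0  61 495 477 212  64  60  27  34  56  50  50 265 346 317 312 303] 97.98897094786727 -61.86016133992746
blockY [-16.54222631  15.84339485] [50.0724624 97.769281 ]
rail fins [(-34, 42, 53), (-34, 42, 56), (-34, 43, 57), (-34, 44, 55), (-34, 45, 55), (-34, 45, 56), (-34, 46, 55), (-34, 47, 55), (-34, 48, 55), (-34, 49, 54), (-34, 50, 54), (-34, 50, 56), (-34, 51, 55), (-34, 42, 49), (-33, 42, 55), (-33, 43, 55), (-34, 44, 54), (-34, 44, 54), (-34, 45, 54), (-33, 46, 55), (-34, 47, 54), (-34, 47, 55), (-34, 48, 54), (-34, 49, 53), (-33, 49, 55), (-33, 50, 56), (-34, 51, 53), (-34, 42, 44), (-33, 42, 49), (-33, 42, 54), (-33, 42, 56), (-33, 43, 55), (-33, 44, 53), (-33, 45, 55), (-33, 46, 53), (-33, 47, 55), (-33, 47, 54), (-33, 48, 55), (-33, 49, 54), (-33, 50, 55)]
post 0  
top faces 81 56.30890371483452 X hist [ 0  0 21 23 20  3  1  2  5  6  0  0  0  0  0  0  0] 15.388099895342267 -58.46781303791941Traceback (most recent call last):
  File "<string>", line 8, in <module>
    k=(abs(Z-56)<2.5)&(X>50)&(X<98)&(abs(Y)<25);print('blockY',np.percentile(Y[k],[2,98]), np.percentile(X[k],[0,99]))
                                                               ~~~~~~~~~~~~~^^^^^^^^^^^^^
    return _quantile_unchecked(
        a, q, axis, out, overwrite_input, method, keepdims, weights)
    return _ureduce(a,
                    func=_quantile_ureduce_func,
    ...<5 lines>...
                    overwrite_input=overwrite_input,
                    method=method)
    r = func(a, **kwargs)
    result = _quantile(arr,
                       quantiles=q,
    ...<2 lines>...
                       out=out,
                       weights=wgt)
    slices_having_nans = np.isnan(arr[-1, ...])
                                  ~~~^^^^^^^^^
IndexError: index -1 is out of bounds for axis 0 with size 0
```

```bash
python3 -c "
from h import *
go(.6385,-.0348,.17,87.9)"
```

```text
xyz [219.3   2.5 -20.3] turn [-0.003  0.004  1.571] at [0.6491 0.1843 0.1499] n 5.3
```

Call:
apply_moves:
  rows:
    - {"xyz": [18, 0, -20], "turn": [0, 0, 0.12], "grip": 0.8}
    - {"xyz": [40, 0, -20], "turn": [0, 0, 0.24], "grip": 0.8}
    - {"xyz": [65, 0, -20], "turn": [0, 0, 0.36], "grip": 0.8}
    - {"xyz": [90, 0, -20], "turn": [0, 0, 0.48], "grip": 0.8}
    - {"xyz": [115, 0, -20], "turn": [0, 0, 0.6], "grip": 0.8}
    - {"xyz": [140, 0, -20], "turn": [0, 0, 0.72], "grip": 0.8}
    - {"xyz": [165, 0, -20], "turn": [0, 0, 0.84], "grip": 0.8}
    - {"xyz": [185, 0, -20], "turn": [0, 0, 0.96], "grip": 0.8}
    - {"xyz": [205, 0, -20], "turn": [0, 0, 1.08], "grip": 0.8}
    - {"xyz": [219, 0, -20], "turn": [0, 0, 1.2], "grip": 0.8}
    - {"xyz": [219, 0, -20], "turn": [0, 0, 1.32], "grip": 0.8}
    - {"xyz": [219, 0, -20], "turn": [0, 0, 1.44], "grip": 0.8}

```text
clock: 19.22
tcp_pos: [0.6385, -0.036, 0.1655]
orientation: [-0.002, -0.043, 0.999, 0.0]
wrist_force: [-0.5, 0.9, 0.6]
finger_gap: 0.0684
grip_force: 0.0
```

```bash
python3 -c "
from h import *
go(.6385,-.0348,.17,-2.1)"
```

```text
xyz [-0.1  1.2 -4.5] turn [-0.002 -0.004  1.694] at [ 0.6385 -0.036   0.1655] n 0.1
```

Call:
apply_moves:
  rows:
    - {"xyz": [0, 0, 0], "turn": [0, 0, 0.12], "grip": 0.8}
    - {"xyz": [0, 0, 0], "turn": [0, 0, 0.24], "grip": 0.8}
    - {"xyz": [0, 0, 0], "turn": [0, 0, 0.36], "grip": 0.8}
    - {"xyz": [0, 0, 0], "turn": [0, 0, 0.48], "grip": 0.8}
    - {"xyz": [0, 0, 0], "turn": [0, 0, 0.6], "grip": 0.8}
    - {"xyz": [0, 0, 0], "turn": [0, 0, 0.72], "grip": 0.8}
    - {"xyz": [0, 0, 0], "turn": [0, 0, 0.84], "grip": 0.8}
    - {"xyz": [0, 0, 0], "turn": [0, 0, 0.96], "grip": 0.8}
    - {"xyz": [0, 0, 0], "turn": [0, 0, 1.08], "grip": 0.8}
    - {"xyz": [0, 0, 0], "turn": [0, 0, 1.2], "grip": 0.8}
    - {"xyz": [0, 0, 0], "turn": [0, 0, 1.32], "grip": 0.8}
    - {"xyz": [0, 0, 0], "turn": [0, 0, 1.44], "grip": 0.8}

```text
clock: 20.22
tcp_pos: [0.6385, -0.0346, 0.1654]
orientation: [-0.002, 0.626, 0.78, -0.001]
wrist_force: [-0.1, 0.9, -0.2]
finger_gap: 0.0686
grip_force: 0.0
```

Call:
apply_moves:
  rows:
    - {"xyz": [0, 0, 0], "turn": [0, 0, 0.12], "grip": 0.8}
    - {"xyz": [0, 0, 0], "turn": [0, 0, 0.21], "grip": 0.8}
    - {"xyz": [0, 0, 0], "turn": [0, 0, 0.21], "grip": 0.8}
    - {"xyz": [0, 0, 0], "turn": [0, 0, 0.21], "grip": 0.8}
    - {"xyz": [0, 0, 0], "turn": [0, 0, 0.21], "grip": 0.8}
    - {"xyz": [0, 0, 0], "turn": [0, 0, 0.21], "grip": 0.8}

```text
clock: 20.72
tcp_pos: [0.6394, -0.0347, 0.1672]
orientation: [-0.0, 0.701, 0.713, -0.0]
wrist_force: [0.3, -0.5, -0.5]
finger_gap: 0.0685
grip_force: 0.0
```

```bash
cat > fins.py <<'E'
from h import *
d=snap('wrist','wf.png')
th=np.radians(87.9);a=np.array([np.cos(th),np.sin(th)]);n=np.array([-a[1],a[0]]);o=np.array([.6440,.1161])
P=pts(d);q=P.reshape(-1,3);X=(q[:,:2]-o)@a*1000;Y=(q[:,:2]-o)@n*1000;Z=q[:,2]*1000
k=(Z>50.5)&(Z<58)&(Y>28)&(Y<60)&(X>-130)&(X<10)
h,e=np.histogram(X[k],np.arange(-130,11,1));print('fins',[(int(e[i]),int(h[i])) for i in range(len(h)) if h[i]>0])
x=np.sort(X[k]);g=np.where(np.diff(x)>4)[0]
for s in np.split(np.arange(len(x)),g+1):
  if len(s)>8: kk=k&(X>=x[s[0]])&(X<=x[s[-1]]);print('fin n',len(s),'X %.1f..%.1f med %.1f'%(*np.percentile(x[s],[2,98]),np.median(x[s])),'Y',np.percentile(Y[kk],[2,98]).round(1))
k=(Z>104)&(Z<113)&(X<-80)&(X>-180)&(abs(Y)<25)
if k.sum()>5: print('post',k.sum(),np.percentile(X[k],[2,98]).round(1),np.percentile(Y[k],[2,98]).round(1))
k=(abs(Z-56)<2.5)&(X>-90)&(X<98)&(abs(Y)<12);h,e=np.histogram(X[k],np.arange(-90,100,2));print('tops',[(int(e[i]),int(h[i])) for i in range(len(h)) if h[i]>5])
t,r=tool();print('tcp',(t[:2]-o)@a*1000,(t[:2]-o)@n*1000,t[2],env.get_state()['clock'])
cv2.imwrite('pics/wf.png',d['color'])
E
python3 fins.py; python3 -c "
from h import *
go(.6385,-.0348,.042,-2.1)"
```

```text
fins [(-87, 1), (-86, 15), (-85, 14), (-36, 22), (-35, 24), (-34, 18)]
fin n 30 X -86.0..-84.1 med -85.0 Y [34.1 41.5]
fin n 64 X -35.6..-33.2 med -34.6 Y [42.5 52.8]
post 985 [-162.2 -140.2] [-10.9  11.7]
tops [(-62, 83), (-60, 83), (-58, 80), (-56, 83), (-54, 83), (-52, 90), (-50, 80), (-48, 84), (-46, 84), (-44, 90), (-42, 89), (-40, 83), (-38, 29), (-36, 32), (-34, 12), (-26, 14), (-24, 28), (-14, 9), (-12, 32)]
tcp -150.9520313003368 -1.0733569313727593 0.16739391260033357 20.7667
xyz [ -0.   -1.  125.4] turn [-0.001 -0.     0.053] at [ 0.6395 -0.0348  0.1674] n 3.0
```

View pics/wf.png

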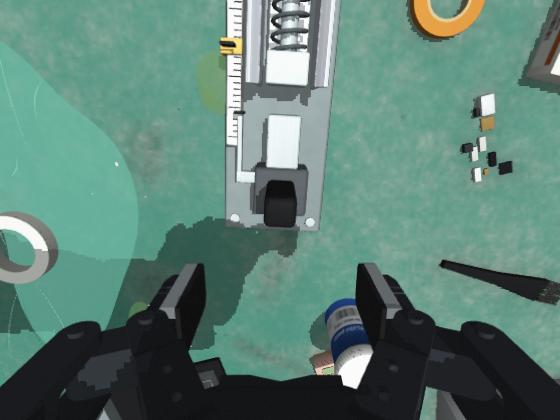

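The view shows the pointer at (238,112), the clip fin at (228,45), the post top at (280,200) and the cap at (287,67). The pointer has about 50 mm to go. Next I'll descend and grip the post.

Call:
apply_moves:
  rows:
    - {"xyz": [0, 0, 25], "turn": [0, 0, 0.05], "grip": 0.8}
    - {"xyz": [0, 0, 55], "turn": [0, 0, 0.05], "grip": 0.8}
    - {"xyz": [0, 0, 85], "turn": [0, 0, 0.05], "grip": 0.8}
    - {"xyz": [0, 0, 110], "turn": [0, 0, 0.05], "grip": 0.8}
    - {"xyz": [0, 0, 123], "turn": [0, 0, 0.05], "grip": 0.8}
    - {"xyz": [0, 0, 123], "turn": [0, 0, 0.05], "grip": 0.8}
    - {"xyz": [0, 0, 123], "turn": [0, 0, 0.05], "grip": 0.8}
    - {"xyz": [0, 0, 123], "turn": [0, 0, 0.05], "grip": 0.8}

```text
clock: 21.43
tcp_pos: [0.6407, -0.0349, 0.0461]
orientation: [0.001, 0.719, 0.695, 0.001]
wrist_force: [0.2, -0.3, 1.5]
finger_gap: 0.0682
grip_force: 0.0
```

Call:
apply_moves:
  rows:
    - {"xyz": [0, 0, 0], "turn": [0, 0, 0], "grip": 0.5}
    - {"xyz": [0, 0, 0], "turn": [0, 0, 0], "grip": 0.4}
    - {"xyz": [0, 0, 0], "turn": [0, 0, 0], "grip": 0.3}
    - {"xyz": [0, 0, 0], "turn": [0, 0, 0], "grip": 0.2}
    - {"xyz": [0, 0, 0], "turn": [0, 0, 0], "grip": 0.1}
    - {"xyz": [0, 0, 0], "turn": [0, 0, 0], "grip": 0}
    - {"xyz": [0, 0, 0], "turn": [0, 0, 0], "grip": 0}
    - {"xyz": [0, 0, 0], "turn": [0, 0, 0], "grip": 0}
  force: 80

```text
clock: 22.1
tcp_pos: [0.6388, -0.0348, 0.0461]
orientation: [-0.0, 0.719, 0.695, -0.0]
wrist_force: [-4.7, 0.2, 6.6]
finger_gap: 0.0224
grip_force: 81.2
```

```bash
python3 fins.py
```

```text
fins [(-87, 10), (-86, 37), (-85, 39), (-84, 17), (-36, 79), (-35, 52), (-34, 2)]
fin n 103 X -86.3..-83.9 med -84.9 Y [34.2 41.8]
fin n 133 X -35.5..-34.2 med -35.0 Y [42.8 53.6]
post 4130 [-162.2 -140. ] [-20.   20.1]
tops [(-62, 271), (-60, 258), (-58, 270), (-56, 269), (-54, 270), (-52, 276), (-50, 278), (-48, 289), (-46, 284), (-44, 282), (-42, 295), (-40, 274), (-38, 114), (-36, 90)]
tcp -151.0207591108395 -0.38370384961003307 0.046080079390893626 22.15
```

Call:
apply_moves:
  rows:
    - {"xyz": [3, 0, 0], "turn": [0, 0, 0], "grip": 0}
    - {"xyz": [7, 0, 0], "turn": [0, 0, 0], "grip": 0}
    - {"xyz": [11, 0, 0], "turn": [0, 0, 0], "grip": 0}
    - {"xyz": [15, 0, 0], "turn": [0, 0, 0], "grip": 0}
    - {"xyz": [19, 0, 0], "turn": [0, 0, 0], "grip": 0}
    - {"xyz": [22, 0, 0], "turn": [0, 0, 0], "grip": 0}
    - {"xyz": [25, 0, 0], "turn": [0, 0, 0], "grip": 0}
    - {"xyz": [28, 0, 0], "turn": [0, 0, 0], "grip": 0}
    - {"xyz": [31, 0, 0], "turn": [0, 0, 0], "grip": 0}
    - {"xyz": [34, 0, 0], "turn": [0, 0, 0], "grip": 0}
    - {"xyz": [34, 0, 0], "turn": [0, 0, 0], "grip": 0}
    - {"xyz": [34, 0, 0], "turn": [0, 0, 0], "grip": 0}

```text
clock: 23.15
tcp_pos: [0.64, -0.0046, 0.0461]
orientation: [0.002, 0.72, 0.694, -0.003]
wrist_force: [-5.7, -11.4, 5.5]
finger_gap: 0.0227
grip_force: 81.1
```

```bash
python3 fins.py
```

```text
fins [(-56, 17), (-55, 33), (-54, 34), (-36, 25), (-35, 55), (-34, 63), (-33, 13)]
fin n 84 X -55.4..-53.5 med -54.4 Y [34.3 41.9]
fin n 156 X -35.1..-32.9 med -34.1 Y [43.  53.5]
post 4122 [-131.6 -109.5] [-20.3  19.9]
tops [(-56, 49), (-54, 253), (-52, 207), (-50, 250), (-48, 213), (-46, 259), (-44, 208), (-42, 258), (-40, 256), (-38, 218), (-36, 266), (-34, 267), (-32, 230), (-30, 56), (-28, 88), (-26, 17), (-18, 73), (-16, 62), (-8, 13), (-6, 97), (-4, 15)]
tcp -120.72105833378946 -0.41817601245041114 0.04610042172365882 23.2
```

Call:
apply_moves:
  rows:
    - {"xyz": [2, 0, 0], "turn": [0, 0, 0], "grip": 0}
    - {"xyz": [5, 0, 0], "turn": [0, 0, 0], "grip": 0}
    - {"xyz": [8, 0, 0], "turn": [0, 0, 0], "grip": 0}
    - {"xyz": [11, 0, 0], "turn": [0, 0, 0], "grip": 0}
    - {"xyz": [14, 0, 0], "turn": [0, 0, 0], "grip": 0}
    - {"xyz": [16, 0, 0], "turn": [0, 0, 0], "grip": 0}
    - {"xyz": [16, 0, 0], "turn": [0, 0, 0], "grip": 0}
    - {"xyz": [16, 0, 0], "turn": [0, 0, 0], "grip": 0}
    - {"xyz": [16, 0, 0], "turn": [0, 0, 0], "grip": 0}

```text
clock: 23.95
tcp_pos: [0.6406, 0.01, 0.0461]
orientation: [0.002, 0.721, 0.693, -0.003]
wrist_force: [-6.2, -15.9, 6.1]
finger_gap: 0.0227
grip_force: 81.1
```

```bash
python3 fins.py
```

```text
fins [(-41, 34), (-40, 34), (-39, 20), (-35, 53), (-34, 54), (-33, 26)]
fin n 221 X -40.6..-32.9 med -34.7 Y [34.6 53.5]
post 4116 [-116.8  -94.7] [-20.2  20.5]
tops [(-40, 197), (-38, 244), (-36, 213), (-34, 257), (-32, 209), (-30, 264), (-28, 210), (-26, 263), (-24, 264), (-22, 235), (-20, 239), (-18, 261), (-16, 141), (-14, 86), (-12, 16), (-8, 10), (-6, 90), (-4, 46), (2, 30), (4, 85), (6, 15)]
tcp -106.10216159287704 -0.45175712592908013 0.046091544021921345 24.0
```

Call:
apply_moves:
  rows:
    - {"xyz": [2, 0, 0], "turn": [0, 0, 0], "grip": 0}
    - {"xyz": [4, 0, 0], "turn": [0, 0, 0], "grip": 0}
    - {"xyz": [6, 0, 0], "turn": [0, 0, 0], "grip": 0}
    - {"xyz": [6, 0, 0], "turn": [0, 0, 0], "grip": 0}
    - {"xyz": [6, 0, 0], "turn": [0, 0, 0], "grip": 0}
    - {"xyz": [6, 0, 0], "turn": [0, 0, 0], "grip": 0}

```text
clock: 24.5
tcp_pos: [0.6408, 0.0155, 0.0461]
orientation: [0.003, 0.721, 0.693, -0.004]
wrist_force: [-6.2, -18.4, 6.3]
finger_gap: 0.0228
grip_force: 81.1
```

```bash
sed -i "s/^k=(abs(Z-56)/for nm,lo,hi in [('pointer',33,41.3),('ref',43.5,54)]:\n  k=(Z>48)\&(Z<58)\&(Y>lo)\&(Y<hi)\&(X>-60)\&(X<-15);print(nm,k.sum(),np.percentile(X[k],[5,50,95]).round(1) if k.sum() else '')\n&/" fins.py; python3 fins.py
```

```text
fins [(-36, 17), (-35, 82), (-34, 88), (-33, 44)]
fin n 231 X -35.2..-32.6 med -33.8 Y [34.7 53.3]
post 4115 [-111.3  -89.3] [-20.6  20. ]
pointer 111 [-53.2 -34.3 -33.2]
ref 127 [-34.8 -33.4 -32.6]
tops [(-90, 124), (-36, 45), (-34, 206), (-32, 252), (-30, 204), (-28, 254), (-26, 212), (-24, 258), (-22, 265), (-20, 210), (-18, 263), (-16, 262), (-14, 258), (-12, 218), (-10, 123), (-8, 51), (-4, 6), (-2, 92), (0, 59), (6, 53), (8, 78), (14, 62), (16, 7)]
tcp -100.68706496719723 -0.4828912211834816 0.04612308575830446 24.55
```

The pointer is within about 1 mm of the mark. I'll take the stored push force off the arm first, then release.

Call:
apply_moves:
  rows:
    - {"xyz": [-1.5, 0, 0], "turn": [0, 0, 0], "grip": 0}
    - {"xyz": [-3, 0, 0], "turn": [0, 0, 0], "grip": 0}
    - {"xyz": [-3, 0, 0], "turn": [0, 0, 0], "grip": 0}
    - {"xyz": [-3, 0, 0], "turn": [0, 0, 0], "grip": 0}

```text
clock: 24.88
tcp_pos: [0.6408, 0.0156, 0.0461]
orientation: [0.001, 0.72, 0.694, -0.002]
wrist_force: [-5.1, -7.3, 6.4]
finger_gap: 0.0228
grip_force: 81.0
```

```bash
python3 fins.py
```

```text
fins [(-36, 17), (-35, 83), (-34, 86), (-33, 26)]
fin n 212 X -35.1..-32.8 med -33.8 Y [34.5 53.5]
post 4131 [-111.4  -89.3] [-19.9  20.3]
pointer 101 [-54.3 -34.2 -33.2]
ref 129 [-34.7 -33.7 -32.7]
tops [(-90, 127), (-36, 49), (-34, 205), (-32, 254), (-30, 206), (-28, 258), (-26, 207), (-24, 259), (-22, 209), (-20, 261), (-18, 262), (-16, 244), (-14, 239), (-12, 260), (-10, 113), (-8, 46), (-2, 80), (0, 62), (6, 63), (8, 80), (14, 51), (16, 23)]
tcp -100.49470842302225 -0.5081195209856931 0.04610531641281988 24.9333
```

Call:
apply_moves:
  rows:
    - {"xyz": [-1.5, 0, 0], "turn": [0, 0, 0], "grip": 0}
    - {"xyz": [-1.5, 0, 0], "turn": [0, 0, 0], "grip": 0.3}
    - {"xyz": [-1.5, 0, 0], "turn": [0, 0, 0], "grip": 0.5}
    - {"xyz": [-1.5, 0, 0], "turn": [0, 0, 0], "grip": 0.7}
    - {"xyz": [-1.5, 0, 0], "turn": [0, 0, 0], "grip": 0.8}
    - {"xyz": [-1.5, 0, 0], "turn": [0, 0, 0], "grip": 0.8}
    - {"xyz": [-1.5, 0, 0], "turn": [0, 0, 0], "grip": 0.8}
    - {"xyz": [-1.5, 0, -20], "turn": [0, 0, 0], "grip": 0.8}
    - {"xyz": [-1.5, 0, -50], "turn": [0, 0, 0], "grip": 0.8}
    - {"xyz": [-1.5, 0, -80], "turn": [0, 0, 0], "grip": 0.8}
    - {"xyz": [-1.5, 0, -100], "turn": [0, 0, 0], "grip": 0.8}
    - {"xyz": [-1.5, 0, -100], "turn": [0, 0, 0], "grip": 0.8}

```text
clock: 25.93
tcp_pos: [0.6446, 0.0165, 0.1504]
orientation: [0.003, 0.719, 0.695, 0.003]
wrist_force: [0.8, 0.1, 0.3]
finger_gap: 0.0685
grip_force: 0.0
```

Call:
apply_moves:
  rows:
    - {"xyz": [0, 0, 0], "turn": [0, 0, 0], "grip": 0.8}
    - {"xyz": [0, 0, 0], "turn": [0, 0, 0], "grip": 0.8}
    - {"xyz": [0, 0, 0], "turn": [0, 0, 0], "grip": 0.8}

```text
clock: 26.18
tcp_pos: [0.6405, 0.0168, 0.1431]
orientation: [-0.001, 0.719, 0.695, -0.001]
wrist_force: [-0.4, -0.1, 0.9]
finger_gap: 0.0685
grip_force: 0.0
```

```bash
cat >> fins.py <<'E'
k=(abs(Z-56)<2.5)&(X>50)&(X<115)&(abs(Y)<25)
if k.sum()>5: print('block',np.percentile(X[k],[1,99]),np.percentile(Y[k],[2,98]))
E
python3 fins.py
```

```text
fins [(-36, 12), (-35, 29), (-34, 52), (-33, 2)]
fin n 95 X -35.4..-33.1 med -34.0 Y [34.  53.1]
post 1185 [-111.7  -89.5] [-11.   11.6]
pointer 57 [-50.6 -34.6 -33.2]
ref 53 [-34.7 -33.3 -32.7]
tops [(-90, 36), (-34, 96), (-32, 95), (-30, 95), (-28, 65), (-26, 98), (-24, 99), (-22, 99), (-20, 97), (-18, 99), (-16, 99), (-14, 99), (-12, 77), (-10, 39), (-8, 18), (-2, 30), (0, 33), (6, 23), (8, 25), (14, 30), (16, 32), (22, 29), (24, 33), (30, 7), (32, 24), (38, 9), (40, 39)]
tcp -99.35847380393997 -0.07802251346419249 0.1430144228541059 26.2333
```

```bash
python3 -c "
from h import *
print(ticket.hand_in())"
```

```text
the job is handed in; nothing more can be done
None
```

The job is handed in after about 26 s of the 72 s allowed: the spring is in the trough, compressed by about 21 mm with the pointer about 1 mm short of the reference mark and the gripper clear; I did not measure the block's gap to the anvil directly, and hand-in returned no verdict.

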